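# Counting out tea balls and making up the tea board

### The arm

A 6-joint arm with a two-finger parallel gripper is mounted at the origin on the work surface. World frame = base frame: x ahead of the robot, y to its left, z up, the work surface at z = 0. Lengths are in m, angles in degrees, forces in N, time in s.
With the tool pointing down it reaches from about 0.35 to 0.875 m from the base axis. Payload 4.2 kg.
Tool frame: the origin (TCP) lies between the finger pads; the fingertips stand 17 mm ahead of it and the grasp point (between the pads) lies 2 mm behind it; z points along the fingers, y is the direction in which the jaws open and shut (so a half turn about z gives the same grasp; the last joint's range is limited). The gripper opens to 87 mm and grips with 3 to 60 N. Pads are 19 mm wide; open, the fingers measure 117 mm over their backs; the gripper's body (75 mm by 190 mm) begins 51 mm behind the grasp point.
Start: joints at [-57.834, 22.042, 0.453, 0, -68.411, -14.817], TCP at [0.186, -0.597, 0.24] pointing down, gripper open.
Joint ranges: [-179.83, 179.83], [-69.29, 118.12], [-61.27, 80.66], [-181.25, 117.63], [-171.15, -9.14], [-177.46, 177.46]. Speed limits (degrees/s): [159.86, 159.86, 180, 180, 180, 180].

### API

Orientations are given as a 3x3 rotation matrix whose columns are the frame's x, y, z axes.
In Python, from station import r gives the robot as it stands.
- The arm moves only by the shell command python3 -m creep 'ROWS'. ROWS is JSON, a list of rows, each a list of 7 numbers: the opening, from 0 (shut) to 1 (fully open), then the shift along the tool's x, y, z scaled (see below), then the turn, a rotation vector about the tool's x, y, z scaled (see below). A call has 1 to 5 rows; each row is the pose to reach, as a shift and turn from the pose measured when the call began, along the tool's axes at that moment, turning the shorter way round; what a row does not reach only later rows make up. The controller multiplies each number of a shift by 300 mm and each number of a turn by 180 degrees. A row lasts 1/12 s, in which the tool goes at most 41.7 mm and 7.16 degrees, less where a joint would pass 70% of its speed; a pose out of reach is approached as far as the arm can. A call with a number of a shift or a turn outside -1 to 1 is refused whole. A call with a gripper value outside its range is refused whole. The fingers move at their own pace and stop on an object; the grip force is fixed at half the most. Time passes only in rows, so rows that repeat a pose let the fingers close. It gives the time, the measured TCP pose, the force and the opening at its end, in the units of the state.
- r.sense(): the state, without advancing time (a new reading comes with each control period).
- r.capture(name): name is "scene" or "top" or "wrist"; returns the picture (480x640x3 uint8, blue, green, red); there is no depth.
- r.camera_model(name): a dict with "mtx" (3x3 intrinsics, pixels), "R" (3x3) and "t" (3): a world point X has camera coordinates R X + t; the wrist camera has in their place "mount" (4x4, takes a point from camera to tool coordinates, whose origin is the TCP and whose axes are the flange's). Camera axes: x right, y down, z forward; pixel columns grow to the right and rows downward; lengths in m; the calibration is good to about 2 mm. A picture is of the moment at which its call begins: read the wrist's pose just before it. camera_model takes no time and is no camera call.
- r.finish_job(): hands the job in, once; it reports no verdict.
Trained networks look in the newest picture that a camera, given by its name, has taken for a name from the list of things; names that differ only in an ending like _2 or _b are one class to them, and where a whole thing is asked for, a point or a joint stands for the part that bears it (a point fixed in the world has none). Each returns a list of dicts, best first, with "score" (0 to 1); they miss things now and then, are a little off and sometimes report something else, mostly with a low value. They report only what shows in the picture. A call takes as long as a camera call. They do not tell look-alikes from the thing itself.
- r.recognise(camera, target): "rect" ([left, top, right, bottom] as shares, 0 to 1, of the picture: columns of its width, rows of its height, round what is visible of it).
- r.outline_of(camera, target): "pixels" (480x640 bool, what is visible of it) and "rect" ([left, top, right, bottom] as shares, 0 to 1, of the picture: columns of its width, rows of its height, round what is visible of it).
The state is a dict: "time_s": time; "joints": joint angles; "joint_velocities": joint speeds; "effort": joint torques, N m; "tcp_pos": TCP position; "ee_rot": TCP orientation; "wrist_force": force on the tool from outside, world axes, zero at the start; "moment": the same for the moment, N m; "gripper_width": opening from 0.0 (shut) to 1.0 (fully open).
Only numpy, scipy, OpenCV 4.12 (cv2) and the standard library are available. Lean on these libraries where they do the work, as an engineer would, in place of code of your own. Each camera call takes 0.05 s, during which the arm holds its last target.

### The job

Make up the tea board for the meeting: set the white catch cup under the pouring edge of the counting tray, tip the tray by its handle so that only the front row of three tea balls rolls into the cup and the two rows behind stay in their places, and let the tray back down level. Then set the cup with its three balls on its larger mark on the serving board, and stack every closed tea carton flat and squarely in one column on the smaller mark (the cartons may be stacked at any time). Leave the mug, the bottle and the eraser where they are.

Things in the scene. Friction and masses are not known exactly. Their poses are not given: they have to be found in the camera images.
- tray (a joint): tilt of the wooden counting tray in rad: 0 = level on its stand; grows as the handle end is lifted, up to 1.3. Front-row balls roll over their low lip from about 0.66 rad; the rows behind stay up to about 1.1. The hinge is damped (0.35 N m s/rad): let go, the tray sinks back by itself within a few seconds; a few newtons lift it.
- tray_hinge (a point): middle of the tray's hinge line, 66 mm above the desk, on the heavy unmoving stand. x points level from the pouring edge back to the handle, y along the hinge line, z up. The tray is 88 mm wide (y); its 4 mm floor, underside at hinge height, reaches from 10 mm in front of the hinge (-x, the pouring edge) to 85 mm behind it. The stand's block, 66 mm high, begins 8 mm behind the hinge line.
- tray_handle (a point): middle of the tray's handle, a round 10 mm steel bar, 74 mm free length along y, behind and above the tray's rear wall: 125 mm behind and 50 mm above the hinge line when level. It swings with the tray in an arc of 135 mm radius; the bar can turn between the fingers. Axes turn with the tray: x from pouring edge to handle, z out of the tray floor.
- tray_floor (a point): point on the tray floor's upper face, middle of the middle row, 36.5 mm behind the hinge line; axes as the handle's. Three rows of three balls, 30 mm apart: front row at x = -30 mm, rear row at +30 mm. Each lies behind a raised lip on its pouring side: the front lip, at the pouring edge, is 2.5 mm high, the other two 7 mm; side and rear walls 16 mm.
- cup_spot (a point): unmarked point on the desk where the middle of the cup belongs for catching: 33 mm in front of the hinge line. Axes as tray_hinge; the cup belongs there with its own axes the same way: its low side 12 mm in under the pouring edge (so it goes in and out level from the front, not from above) and 6 mm off the stand, its tall back away from the tray.
- cup_center (a point): white oblong open catch cup, 70 mm (its x) by 110 mm (y), loose, about 220 g: middle of its footprint, 25 mm above its underside. Its -x side is a tall back, 8 mm thick, 95 mm high, 110 mm wide; other walls 4 mm thick, 50 mm high; floor 5 mm. Pinch it from above by the tall back, fingers closing along x: best 31 mm from this point towards -x and 57 mm above it.
- f1_center (a point): centre of a reddish-brown pressed tea ball, 24 mm in diameter, 10 g, that starts in the tray's front row.
- f2_center (a point): centre of a reddish-brown pressed tea ball, 24 mm in diameter, 10 g, that starts in the tray's front row.
- f3_center (a point): centre of a reddish-brown pressed tea ball, 24 mm in diameter, 10 g, that starts in the tray's front row.
- m1_center (a point): centre of a reddish-brown pressed tea ball, 24 mm in diameter, 10 g, that starts in the tray's middle row.
- m2_center (a point): centre of a reddish-brown pressed tea ball, 24 mm in diameter, 10 g, that starts in the tray's middle row.
- m3_center (a point): centre of a reddish-brown pressed tea ball, 24 mm in diameter, 10 g, that starts in the tray's middle row.
- r1_center (a point): centre of a reddish-brown pressed tea ball, 24 mm in diameter, 10 g, that starts in the tray's rear row.
- r2_center (a point): centre of a reddish-brown pressed tea ball, 24 mm in diameter, 10 g, that starts in the tray's rear row.
- r3_center (a point): centre of a reddish-brown pressed tea ball, 24 mm in diameter, 10 g, that starts in the tray's rear row.
- carton1_center (a point): centre of a closed tea carton, 84 mm (x) by 62 mm (y) by 28 mm (z up), plain cardboard with a white paper band, about 100 to 200 g, lying flat on the desk, either face may be up; two to four cartons are present (None from the start = absent).
- carton2_center (a point): centre of a closed tea carton, 84 mm (x) by 62 mm (y) by 28 mm (z up), plain cardboard with a white paper band, about 100 to 200 g, lying flat on the desk, either face may be up; two to four cartons are present (None from the start = absent).
- carton3_center (a point): centre of a closed tea carton, 84 mm (x) by 62 mm (y) by 28 mm (z up), plain cardboard with a white paper band, about 100 to 200 g, lying flat on the desk, either face may be up; two to four cartons are present (None from the start = absent).
- carton4_center (a point): centre of a closed tea carton, 84 mm (x) by 62 mm (y) by 28 mm (z up), plain cardboard with a white paper band, about 100 to 200 g, lying flat on the desk, either face may be up; two to four cartons are present (None from the start = absent).
- carton_mark (a point): centre of the smaller dark inlaid rectangle (84 by 62 mm) on the wooden serving board, at the height of the board's upper face, 12 mm above the desk. The board (135 by 270 mm) does not move. x runs along the long side of the mark, where the cartons' 84 mm side belongs; y along the board's long side, towards the cup mark; z up.
- cup_mark (a point): centre of the larger dark inlaid rectangle (110 by 70 mm) on the same board, at its upper face, 150 mm from the carton mark along +y. Axes as carton_mark; the cup's 110 mm side belongs along x; either way round.
- mug: white mug, 76 mm across, 95 mm high, origin in the middle of its underside; a bystander, to be left alone.
- lotion: small white bottle, 44 mm across, 120 mm high, origin in the middle of its underside; a bystander, to be left alone.
- eraser: grey board eraser, 45 by 85 by 28 mm, origin in the middle of its underside; a bystander, to be left alone.
Mind the look-alikes: they are no part of the job. What is shaped like the part that bears tray but purple is not meant. Leave any black look-alike of the part that bears carton3_center alone.

How it is judged (in metres and radians):
On the way, in this order (a step that is already met when the one before it is completed fails the run):
1. the cup stands upright under the tray's pouring edge, let go, the tray still level (horizontal distance between cup_center and cup_spot below 0.025 m and angle between the x axis of cup_center and the x axis of cup_spot, either way round below 0.2 rad and height (world z) of cup_center below 0.032 m and value of joint tray below 0.1 rad and angle between cup_center's own z axis and vertical below 0.1 rad and contact force between the fingers and cup below 0.1 N), for 0.2 s.
2. the front row is in the cup by tipping: the tray is tilted, all three front balls lie in the cup, the other six are in their rows (value of joint tray above 0.3 rad and horizontal distance between cup_center and cup_spot below 0.035 m and x of f1_center in the frame of cup_center between -0.034 and 0.034 m and y of f1_center in the frame of cup_center between -0.053 and 0.053 m and z of f1_center in the frame of cup_center between -0.02 and 0.03 m and x of f2_center in the frame of cup_center between -0.034 and 0.034 m and y of f2_center in the frame of cup_center between -0.053 and 0.053 m and z of f2_center in the frame of cup_center between -0.02 and 0.03 m and x of f3_center in the frame of cup_center between -0.034 and 0.034 m and y of f3_center in the frame of cup_center between -0.053 and 0.053 m and z of f3_center in the frame of cup_center between -0.02 and 0.03 m and x of m1_center in the frame of tray_floor between -0.022 and 0.022 m and z of m1_center in the frame of tray_floor between 0.004 and 0.022 m and x of m2_center in the frame of tray_floor between -0.022 and 0.022 m and z of m2_center in the frame of tray_floor between 0.004 and 0.022 m and x of m3_center in the frame of tray_floor between -0.022 and 0.022 m and z of m3_center in the frame of tray_floor between 0.004 and 0.022 m and x of r1_center in the frame of tray_floor between 0.008 and 0.052 m and z of r1_center in the frame of tray_floor between 0.004 and 0.022 m and x of r2_center in the frame of tray_floor between 0.008 and 0.052 m and z of r2_center in the frame of tray_floor between 0.004 and 0.022 m and x of r3_center in the frame of tray_floor between 0.008 and 0.052 m and z of r3_center in the frame of tray_floor between 0.004 and 0.022 m), for 0.1 s.
3. the tray is back down level with the six other balls in their rows (value of joint tray below 0.04 rad and x of f1_center in the frame of cup_center between -0.034 and 0.034 m and y of f1_center in the frame of cup_center between -0.053 and 0.053 m and z of f1_center in the frame of cup_center between -0.02 and 0.03 m and x of f2_center in the frame of cup_center between -0.034 and 0.034 m and y of f2_center in the frame of cup_center between -0.053 and 0.053 m and z of f2_center in the frame of cup_center between -0.02 and 0.03 m and x of f3_center in the frame of cup_center between -0.034 and 0.034 m and y of f3_center in the frame of cup_center between -0.053 and 0.053 m and z of f3_center in the frame of cup_center between -0.02 and 0.03 m and x of m1_center in the frame of tray_floor between -0.022 and 0.022 m and z of m1_center in the frame of tray_floor between 0.004 and 0.022 m and x of m2_center in the frame of tray_floor between -0.022 and 0.022 m and z of m2_center in the frame of tray_floor between 0.004 and 0.022 m and x of m3_center in the frame of tray_floor between -0.022 and 0.022 m and z of m3_center in the frame of tray_floor between 0.004 and 0.022 m and x of r1_center in the frame of tray_floor between 0.008 and 0.052 m and z of r1_center in the frame of tray_floor between 0.004 and 0.022 m and x of r2_center in the frame of tray_floor between 0.008 and 0.052 m and z of r2_center in the frame of tray_floor between 0.004 and 0.022 m and x of r3_center in the frame of tray_floor between 0.008 and 0.052 m and z of r3_center in the frame of tray_floor between 0.004 and 0.022 m), for 0.2 s.
4. the cup with its three balls stands on its mark on the serving board, let go (horizontal distance between cup_center and cup_mark below 0.02 m and angle between the x axis of cup_center and the y axis of cup_mark, either way round below 0.2 rad and height (world z) of cup_center below 0.045 m and angle between cup_center's own z axis and vertical below 0.1 rad and contact force between the fingers and cup below 0.1 N and x of f1_center in the frame of cup_center between -0.034 and 0.034 m and y of f1_center in the frame of cup_center between -0.053 and 0.053 m and z of f1_center in the frame of cup_center between -0.02 and 0.03 m and x of f2_center in the frame of cup_center between -0.034 and 0.034 m and y of f2_center in the frame of cup_center between -0.053 and 0.053 m and z of f2_center in the frame of cup_center between -0.02 and 0.03 m and x of f3_center in the frame of cup_center between -0.034 and 0.034 m and y of f3_center in the frame of cup_center between -0.053 and 0.053 m and z of f3_center in the frame of cup_center between -0.02 and 0.03 m), for 0.2 s.
At the end, for the whole second after the job is handed in: Tray level (0.04 rad), middle and rear rows in place; cup upright on its mark (20 mm, 0.2 rad) with the three front balls in it; every carton flat in one column on the carton mark, each centre within 11 mm, long side within 0.15 rad; all at rest (all of step 3 and horizontal distance between cup_center and cup_mark below 0.02 m and angle between the x axis of cup_center and the y axis of cup_mark, either way round below 0.2 rad and height (world z) of cup_center below 0.045 m and angle between cup_center's own z axis and vertical below 0.1 rad and linear speed of each of cup, carton1, carton2, carton3, carton4 below 0.02 m/s and horizontal distance between each of carton1_center, carton2_center, carton3_center, carton4_center and carton_mark below 0.011 m and angle between the x axis of each of carton1_center, carton2_center, carton3_center, carton4_center and the x axis of carton_mark, either way round below 0.15 rad and angle between the z axis of each of carton1_center, carton2_center, carton3_center, carton4_center and the z axis of carton_mark, either way round below 0.08 rad); the robot touches nothing.
It fails at once if the mug is shifted by more than 30 mm (distance of mug from where it was at the start of the episode above 0.03 m).
It fails at once if the bottle is shifted by more than 30 mm (distance of lotion from where it was at the start of the episode above 0.03 m).
It fails at once if the eraser is shifted by more than 30 mm (distance of eraser from where it was at the start of the episode above 0.03 m).
Of carton1, carton2, carton3, carton4 only 2 to 4 are there at a start; the rules pass over those that are not, and their reading is None.
At some moment in a run one of carton1, carton2, carton3, carton4 may be knocked a few centimetres aside while the robot is not near it.
It also fails if it takes over 210 s, if anything falls off the work surface, if the arm or the gripper's body presses on something with over 40 N, if the wrist force passes 120 N, or if a joint passes its speed limit or range.

## Working session

There is one attempt and no reset: what is moved stays moved. The work goes in short steps, Python scripts to look and compute and a shell command to move; the robot and the scene stay as the last step left them, time stands still between calls to the robot, and variables do not carry over. Pictures are saved under pics/ and viewed, and the job is handed in when it is done.

```bash
ls; mkdir -p pics
python3 - <<'E'
from station import r
import cv2
s=r.sense(); print(s['time_s'],s['tcp_pos'],s['ee_rot'],s['gripper_width'])
for c in ("scene","top"):
    cv2.imwrite(f"pics/{c}0.png",r.capture(c))
    m=r.camera_model(c); print(c,m)
print(r.camera_model("wrist"))
E
```

```text
pics
0.0 [ 0.18623186 -0.59599966  0.23846599] [[-9.54564618e-01 -2.98003172e-01 -7.07580147e-04]
 [-2.98004005e-01  9.54562387e-01  2.06456966e-03]
 [ 6.01810860e-05  2.18162687e-03 -9.99997618e-01]] 0.9969677548449748
scene {'mtx': array([[477.07717419,   0.        , 314.48696177],
       [  0.        , 477.07717419, 238.22765185],
       [  0.        ,   0.        ,   1.        ]]), 'R': array([[-0.12837381,  0.99158244,  0.01686498],
       [ 0.78477693,  0.11196787, -0.60958049],
       [-0.60633764, -0.06501892, -0.79254476]]), 't': array([ 0.05573064, -0.34408003,  1.40877995])}
top {'mtx': array([[438.14505736,   0.        , 321.28175589],
       [  0.        , 438.14505736, 241.19557919],
       [  0.        ,   0.        ,   1.        ]]), 'R': array([[-0.0077418 , -0.99996933,  0.00118214],
       [-0.99737602,  0.00763662, -0.07199139],
       [ 0.07198015, -0.00173638, -0.99740455]]), 't': array([-0.01731361,  0.54617603,  1.21579332])}
{'mtx': array([[345.61610299,   0.        , 316.97150294],
       [  0.        , 345.61610299, 242.58085172],
       [  0.        ,   0.        ,   1.        ]]), 'mount': array([[-2.78636269e-04, -9.66848449e-01, -2.55350737e-01,
         6.91790702e-02],
       [ 9.99999961e-01, -2.66797342e-04, -8.10009875e-05,
        -2.87101117e-04],
       [ 1.01887812e-05, -2.55350749e-01,  9.66848486e-01,
        -1.45803222e-01],
       [ 0.00000000e+00,  0.00000000e+00,  0.00000000e+00,
         1.00000000e+00]])}
```

View pics/scene0.png

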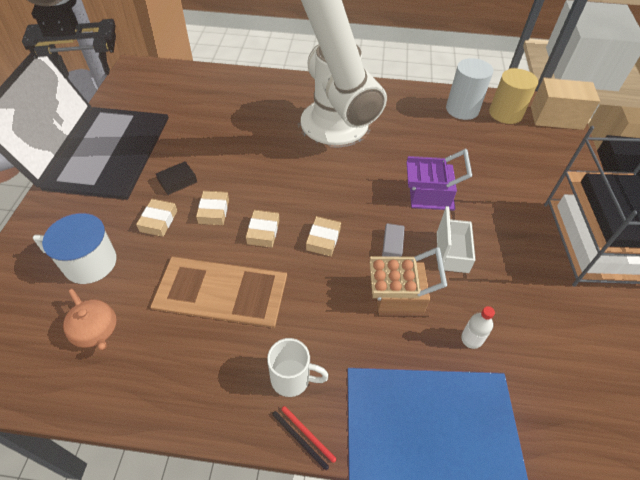

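View pics/top0.png

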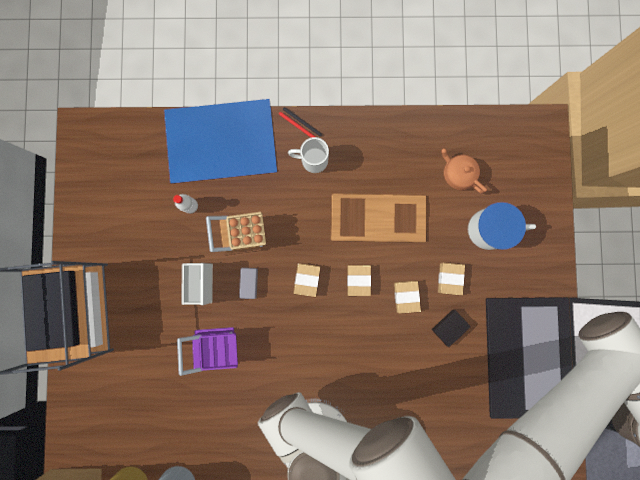

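```bash
cat > h.py <<'E'
import numpy as np, cv2, json
from scipy.optimize import minimize
from station import r
CM={c:r.camera_model(c) for c in("scene","top","wrist")}
def ext(c):
    m=CM[c]
    if c!="wrist": return m["mtx"],np.array(m["R"]),np.array(m["t"])
    s=r.sense(); T=np.eye(4);T[:3,:3]=s["ee_rot"];T[:3,3]=s["tcp_pos"]
    W=T@m["mount"]; R=W[:3,:3].T; return m["mtx"],R,-R@W[:3,3]
def proj(E,X):
    K,R,t=E; p=(np.atleast_2d(X)@R.T+t)@K.T; return p[:,:2]/p[:,2:]
def unproj(E,uv,z):
    K,R,t=E; d=(np.linalg.inv(K)@np.r_[uv,1.0])@R; o=-R.T@t; return o+d*(z-o[2])/d[2]
def box(x0,x1,y0,y1,z0,z1): return np.array([[x,y,z] for x in(x0,x1) for y in(y0,y1) for z in(z0,z1)],float)
CARTON=[box(-.042,.042,-.031,.031,0,.028)]
ERASER=[box(-.0225,.0225,-.0425,.0425,0,.028)]
# cup about its footprint centre
CUP=[box(-.035,.035,-.055,.055,0,.05),box(-.035,-.027,-.055,.055,0,.095)]
BOARD=[box(-.0675,.0675,-.135,.135,0,.012)]
def render(E,parts,p,z=0):
    c,s=np.cos(p[2]),np.sin(p[2]); R=np.array([[c,-s,0],[s,c,0],[0,0,1]])
    m=np.zeros((480,640),np.uint8)
    for b in parts:
        uv=proj(E,b@R.T+[p[0],p[1],z])
        h=cv2.convexHull((uv*16).round().astype(np.int32)); cv2.fillConvexPoly(m,h,1,cv2.LINE_8,4)
    return m.astype(bool)
def fit(obs,parts,p0,z=0,span=.02):
    """obs: list of (E,mask); returns pose, mean IoU"""
    def cost(p): 
        return -np.mean([ (lambda a:(a&m).sum()/max(1,(a|m).sum()))(render(E,parts,p,z)) for E,m in obs])
    best=None
    for dy in(0,.25,-.25):
        q=np.array(p0,float)+[0,0,dy]
        S=np.array([q,q+[span,0,0],q+[0,span,0],q+[0,0,.3]])
        o=minimize(cost,q,method="Nelder-Mead",options=dict(initial_simplex=S,xatol=2e-4,fatol=1e-5))
        if best is None or o.fun<best.fun: best=o
    return best.x,-best.fun
E
python3 - <<'E'
from h import *
import pickle
D={}
for c in("scene","top"):
    E=ext(c); r.capture(c)
    for t in("carton1_center","cup_center","tray","tray_handle","carton_mark","mug","lotion","eraser"):
        try:o=r.outline_of(c,t)
        except Exception as e: print(c,t,e); continue
        D[c,t]=o
        for d in o:
            v,u=np.nonzero(d["pixels"])
            print(c,t,round(d["score"],2),len(u),u.mean().round(1),v.mean().round(1), unproj(E,(u.mean(),v.mean()),0.02)[:2].round(3))
pickle.dump(D,open("D0.pkl","wb"))
E
```

```text
scene carton1_center 0.93 954 262.5 228.6 [ 0.442 -0.124]
scene cup_center 0.74 1708 455.4 243.7 [0.423 0.33 ]
scene cup_center 0.67 2750 405.9 287.8 [0.56  0.217]
scene cup_center 0.67 102 394.0 275.3 [0.532 0.19 ]
scene tray 0.71 1535 433.3 171.9 [0.19  0.284]
scene tray 0.62 1570 407.1 277.0 [0.532 0.219]
scene tray_handle 0.88 1365 405.9 276.5 [0.531 0.216]
scene tray_handle 0.71 1548 433.4 172.1 [0.191 0.285]
scene carton_mark 0.72 6766 220.8 291.8 [ 0.626 -0.178]
scene mug 0.63 2151 291.4 367.8 [ 0.774 -0.001]
scene mug 0.3 887 212.4 208.0 [ 0.396 -0.258]
scene lotion 0.75 849 478.0 328.0 [0.637 0.366]
scene lotion 0.71 87 410.0 286.1 [0.555 0.226]
scene eraser 0.57 656 393.1 240.5 [0.434 0.185]
top carton1_center 0.77 633 358.7 281.0 [ 0.434 -0.125]
top cup_center 0.62 1237 196.9 283.7 [0.429 0.327]
top tray 0.9 1672 211.4 352.4 [0.24  0.285]
top tray 0.61 924 236.1 232.2 [0.573 0.219]
top tray_handle 0.89 1589 212.0 352.1 [0.241 0.283]
top tray_handle 0.66 805 237.2 231.6 [0.575 0.216]
top tray_handle 0.19 547 248.6 282.8 [0.431 0.183]
top carton_mark 0.64 4379 378.3 218.0 [ 0.611 -0.183]
top mug 0.74 841 312.6 154.7 [0.794 0.001]
top mug 0.7 738 450.8 279.0 [ 0.437 -0.384]
top lotion 0.57 347 185.7 203.7 [0.656 0.362]
top eraser 0.88 470 248.1 283.3 [0.429 0.184]
```

Run:
```python
from h import *
import pickle
D=pickle.load(open("D0.pkl","rb"))
for c in("scene","top"):
    E=ext(c); r.capture(c)
    for t in("carton2_center","carton3_center","carton4_center"):
        D[c,t]=o=r.outline_of(c,t)
        for d in o:
            v,u=np.nonzero(d["pixels"])
            print(c,t,round(d["score"],2),len(u),u.mean().round(1),v.mean().round(1), unproj(E,(u.mean(),v.mean()),0.02)[:2].round(3))
pickle.dump(D,open("D0.pkl","wb"))
Es,Et=ext("scene"),ext("top")
def pick(c,t,uv,rad=25):
    for d in D.get((c,t),[]):
        v,u=np.nonzero(d["pixels"])
        if np.hypot(u.mean()-uv[0],v.mean()-uv[1])<rad: return d["pixels"]
for t,n,uvs,uvt,parts,yaw in[("carton1_center",'c1',(262,228),(359,281),CARTON,0),("eraser",'er',(393,240),(248,283),ERASER,0),("cup_center",'cup',(455,243),(197,284),CUP,np.pi/2),("carton_mark",'board',(220,291),(378,218),BOARD,0)]:
    for name,obs in (("both",[(Es,pick("scene",t,uvs)),(Et,pick("top",t,uvt))]),("s",[(Es,pick("scene",t,uvs))]),("t",[(Et,pick("top",t,uvt))])):
        p0=[*unproj(Et,uvt,.015)[:2],yaw]
        p,f=fit(obs,parts,p0); print(n,name,p.round(4),round(f,3))
ims=cv2.imread("pics/top0.png"); cv2.imwrite("pics/topc.png",cv2.resize(ims[190:350,160:490],None,fx=2.4,fy=2.4,interpolation=cv2.INTER_CUBIC))
ims=cv2.imread("pics/scene0.png"); cv2.imwrite("pics/scenec.png",cv2.resize(ims[130:330,340:500],None,fx=3,fy=3,interpolation=cv2.INTER_CUBIC))
```

```text
scene carton2_center 0.6 876 212.5 208.3 [ 0.397 -0.257]
scene carton2_center 0.47 2692 406.1 288.1 [0.561 0.217]
scene carton3_center 0.88 875 175.6 177.6 [ 0.309 -0.378]
scene carton3_center 0.84 1008 156.7 217.4 [ 0.445 -0.382]
scene carton3_center 0.2 77 379.4 274.9 [0.535 0.158]
scene carton4_center 0.85 970 322.9 236.0 [0.444 0.021]
scene carton4_center 0.42 861 212.5 208.0 [ 0.396 -0.257]
top carton2_center 0.78 710 407.0 297.1 [ 0.388 -0.26 ]
top carton3_center 0.78 734 450.7 279.2 [ 0.437 -0.383]
top carton3_center 0.77 723 451.0 328.1 [ 0.301 -0.38 ]
top carton3_center 0.73 32 245.8 230.4 [0.578 0.191]
top carton3_center 0.15 78 244.9 221.4 [0.604 0.194]
top carton4_center 0.76 674 306.6 280.1 [0.437 0.02 ]
top carton4_center 0.29 1239 196.9 283.7 [0.429 0.328]
c1 both [ 0.4344 -0.1239 -0.0029] 0.896
c1 s [ 0.435  -0.1253  0.0229] 0.935
c1 t [ 0.4331 -0.1264 -0.0143] 0.888
er both [ 0.4304  0.1864 -1.5758] 0.835
er s [0.4252 0.1867 1.5108] 0.859
er t [0.4306 0.1837 1.5765] 0.842
cup both [0.4299 0.3252 1.5727] 0.913
cup s [0.4328 0.3258 1.5412] 0.884
cup t [0.4294 0.3252 1.5717] 0.966
board both [ 0.6137 -0.184  -0.0146] 0.947
board s [ 0.6143 -0.1846 -0.037 ] 0.945
board t [ 0.6125 -0.1839 -0.0232] 0.952
```

View pics/topc.png

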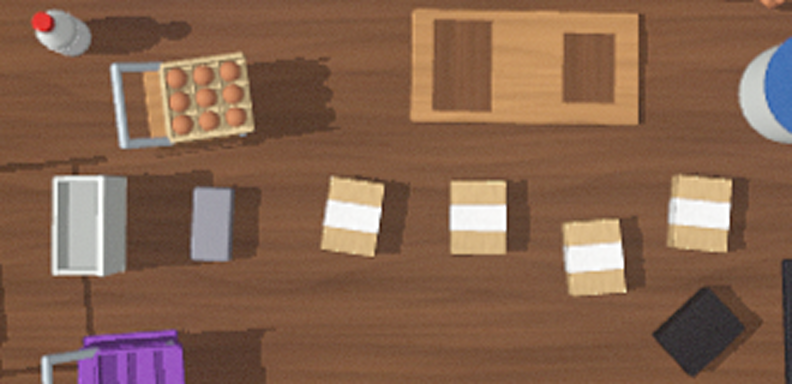

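View pics/scenec.png

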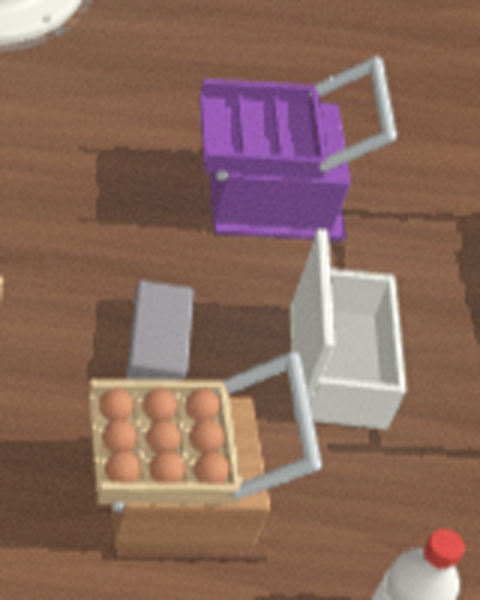

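```bash
cat >> h.py <<'E'
from scipy.spatial.transform import Rotation as Ro
def yawR(deg): # tool down, tool x at world heading deg
    a=np.radians(deg); x=np.array([np.cos(a),np.sin(a),0]); z=np.array([0,0,-1.]); return np.c_[x,np.cross(z,x),z]
def go(p,R=None):
    s=r.sense(); A=np.array(s["ee_rot"]); d=np.array(p)-s["tcp_pos"]
    rv=np.zeros(3) if R is None else Ro.from_matrix(A.T@R).as_rotvec(degrees=True)
    print("at",np.round(s["tcp_pos"],4),"shift",(A.T@d/.3).round(4),"turn",(rv/180).round(4),"dist",np.linalg.norm(d).round(4),"calls",np.linalg.norm(d)/.208,"t",round(s["time_s"],2),"F",np.round(s["wrist_force"],1),"g",round(s["gripper_width"],3))
E
cat > g.py <<'E'
import sys; from h import *
a=[float(x) for x in sys.argv[1:]]
go(a[:3],yawR(a[3]) if len(a)>3 else None)
E
python3 g.py .5 -.2 .4 180
```

```text
at [ 0.1864 -0.5965  0.2395] shift [-1.3919  0.95   -0.5349] turn [0.     0.     0.0964] dist 0.5304 calls 2.550075187043811 t 1.4 F [ 0.  -0.4 -0.8] g 1.0
```

```bash
python3 -m creep '[[1,-0.55,0.37,-0.21,0,0,0.0964],[1,-0.55,0.37,-0.21,0,0,0.0964],[1,-0.55,0.37,-0.21,0,0,0.0964],[1,-0.55,0.37,-0.21,0,0,0.0964],[1,-0.55,0.37,-0.21,0,0,0.0964]]'; python3 g.py .5 -.2 .4 180
```

```text
time_s: 1.82
tcp_pos: [0.3094, -0.4425, 0.3022]
ee_rot: [[-1.0, 0.001, 0.0], [0.001, 1.0, -0.0], [-0.0, -0.0, -1.0]]
wrist_force: [1.3, -0.1, -0.4]
gripper_width: 0.995
at [ 0.3094 -0.4425  0.3022] shift [-0.6348  0.8087 -0.326 ] turn [-0.0001  0.0001 -0.0002] dist 0.3236 calls 1.555573324006857 t 1.82 F [ 1.3 -0.1 -0.4] g 0.995
```

```bash
python3 -m creep '[[1,-0.39,0.5,-0.2,0,0,0],[1,-0.39,0.5,-0.2,0,0,0],[1,-0.39,0.5,-0.2,0,0,0],[1,-0.39,0.5,-0.2,0,0,0],[1,-0.39,0.5,-0.2,0,0,0]]' >/dev/null; python3 -m creep '[[1,-0.24,0.31,-0.13,0,0,0],[1,-0.24,0.31,-0.13,0,0,0],[1,-0.24,0.31,-0.13,0,0,0],[1,-0.24,0.31,-0.13,0,0,0],[1,-0.24,0.31,-0.13,0,0,0]]'; python3 g.py .5 -.2 .4 180; python3 -c "
from h import *
import pickle
E=ext('wrist');im=r.capture('wrist');cv2.imwrite('pics/w1.png',im);pickle.dump(E,open('w1E.pkl','wb'))"
```

```text
time_s: 2.65
tcp_pos: [0.5009, -0.1957, 0.4031]
ee_rot: [[-1.0, -0.004, 0.003], [-0.004, 1.0, -0.001], [-0.003, -0.001, -1.0]]
wrist_force: [-0.4, 0.1, -0.2]
gripper_width: 1.001
at [ 0.5009 -0.1957  0.4031] shift [ 0.003  -0.0143  0.0103] turn [-0.0002  0.001   0.0013] dist 0.0053 calls 0.025716846315457117 t 2.65 F [-0.4  0.1 -0.2] g 1.001
```

View pics/w1.png

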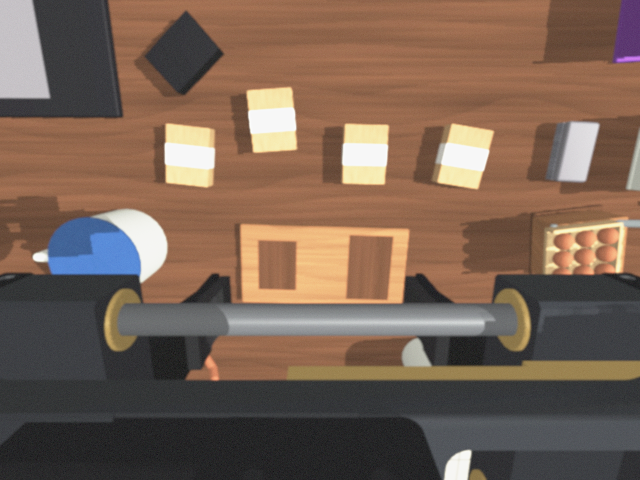

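```bash
cat > fc.py <<'E'
from h import *
import pickle
def cartons(E,c,z=0,names=(1,2,3,4),show=True,guess={}):
    out={}
    for i in names:
        for d in r.outline_of(c,f"carton{i}_center"):
            m=d["pixels"]; n=m.sum()
            if n<200 or d["score"]<.3: continue
            if IM is not None and IM[m].mean()<70: print(i,"black skipped"); continue
            v,u=np.nonzero(m); p0=[*unproj(E,(u.mean(),v.mean()),.018+z)[:2],0]
            p,f=fit([(E,m)],CARTON,p0,z); print(c,i,round(d["score"],2),n,p.round(4),round(f,3)); out.setdefault(i,(p,f))
    return out
IM=None
E
python3 - <<'E'
import fc; from fc import *
E=ext("wrist"); im=r.capture("wrist"); fc.IM=im
cartons(E,"wrist")
go([.5,.2,.4],yawR(180))
# marks
g=cv2.cvtColor(im,cv2.COLOR_BGR2GRAY)
b=im[225:305,238:410]; cv2.imwrite("pics/b1.png",cv2.resize(b,None,fx=4,fy=4,interpolation=cv2.INTER_CUBIC))
E
```

```text
wrist 1 0.8 2563 [ 0.4368 -0.1275 -0.0052] 0.955
wrist 2 0.74 2725 [ 0.3907 -0.2621  0.0609] 0.947
wrist 2 0.53 2619 [ 0.4379 -0.1278 -0.0142] 0.973
3 black skipped
wrist 3 0.7 2821 [ 0.4402 -0.3872 -0.1072] 0.968
wrist 4 0.67 2806 [ 0.3912 -0.262   0.0838] 0.974
wrist 4 0.56 2847 [ 0.4404  0.0191 -0.1799] 0.957
at [ 0.4987 -0.1984  0.4024] shift [-0.0022  1.3281  0.0069] turn [-0.0002  0.0004 -0.0005] dist 0.3984 calls 1.9155192762405595 t 2.95 F [-0.2 -0.2 -0. ] g 0.998
```

View pics/b1.png

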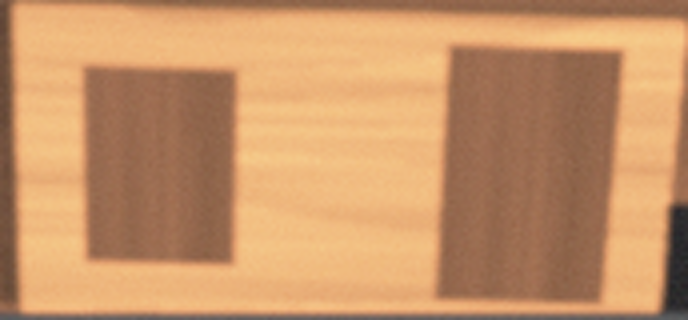

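Run:
```python
from h import *
def marks(E,im,x0,y0,x1,y1):
    g=cv2.cvtColor(im,cv2.COLOR_BGR2GRAY)[y0:y1,x0:x1]
    t,_=cv2.threshold(g,0,255,cv2.THRESH_OTSU); m=(g<t).astype(np.uint8)
    n,l,st,ce=cv2.connectedComponentsWithStats(m)
    H,W=g.shape
    for i in range(1,n):
        x,y,w,h,a=st[i]
        if a<200 or x==0 or y==0 or x+w==W or y+h==H: continue
        ct=max(cv2.findContours((l==i).astype(np.uint8),cv2.RETR_EXTERNAL,cv2.CHAIN_APPROX_NONE)[0],key=len)[:,0]+[x0,y0]
        P=np.array([unproj(E,c,.012)[:2] for c in ct],np.float32)*1000
        print(cv2.minAreaRect(P))
E=ext("wrist"); im=r.capture("wrist"); print("wrist"); marks(E,im,244,228,402,302)
E=ext("top"); im=cv2.imread("pics/top0.png"); print("top"); marks(E,im,334,197,425,240)
E=ext("scene"); im=cv2.imread("pics/scene0.png"); print("scene"); marks(E,im,150,255,290,325)
```

```text
wrist
((613.534423828125, -261.2384033203125), (61.28876876831055, 84.10153198242188), 88.0515365600586)
top
((615.3275146484375, -109.57537078857422), (68.40311431884766, 109.08601379394531), 89.15422821044922)
((611.1304321289062, -259.1952819824219), (59.976112365722656, 80.98272705078125), 88.8717269897461)
scene
((611.9943237304688, -259.3266296386719), (61.849361419677734, 83.71951293945312), 87.99524688720703)
((616.7548217773438, -109.43594360351562), (70.01470184326172, 109.94487762451172), 88.31190490722656)
```

```bash
python3 -m creep '[[1,0,0.69,0,0,0,0],[1,0,0.69,0,0,0,0],[1,0,0.69,0,0,0,0],[1,0,0.69,0,0,0,0],[1,0,0.69,0,0,0,0]]' >/dev/null; python3 -m creep '[[1,0,0.76,0,0,0,0],[1,0,0.76,0,0,0,0],[1,0,0.76,0,0,0,0],[1,0,0.76,0,0,0,0],[1,0,0.76,0,0,0,0]]'; python3 -c "
from h import *
import pickle
E=ext('wrist');im=r.capture('wrist');cv2.imwrite('pics/w2.png',im);pickle.dump(E,open('w2E.pkl','wb'))"
```

```text
time_s: 3.83
tcp_pos: [0.4988, 0.2181, 0.4027]
ee_rot: [[-1.0, 0.004, 0.003], [0.004, 1.0, -0.0], [-0.003, -0.0, -1.0]]
wrist_force: [0.8, 0.4, -0.3]
gripper_width: 0.998
```

View pics/w2.png

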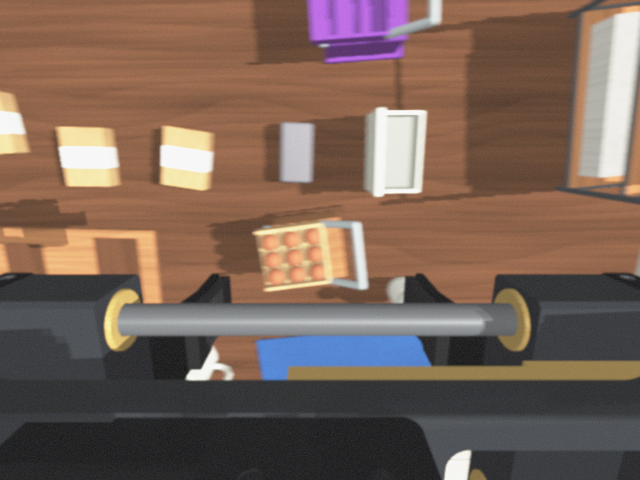

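```bash
python3 -c "
import cv2
im=cv2.imread('pics/w2.png');cv2.imwrite('pics/w2c.png',cv2.resize(im[210:300,240:380],None,fx=5,fy=5,interpolation=cv2.INTER_CUBIC))
im=cv2.imread('pics/top0.png');cv2.imwrite('pics/t2c.png',cv2.resize(im[200:260,195:275],None,fx=8,fy=8,interpolation=cv2.INTER_CUBIC))"
```

```text
(no output)
```

View pics/w2c.png

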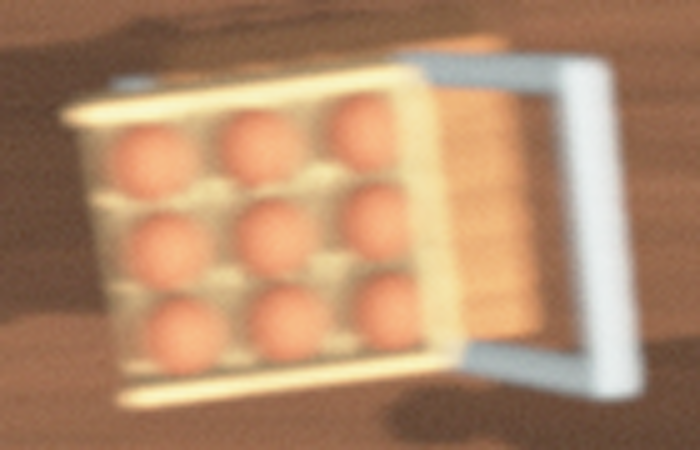

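View pics/t2c.png

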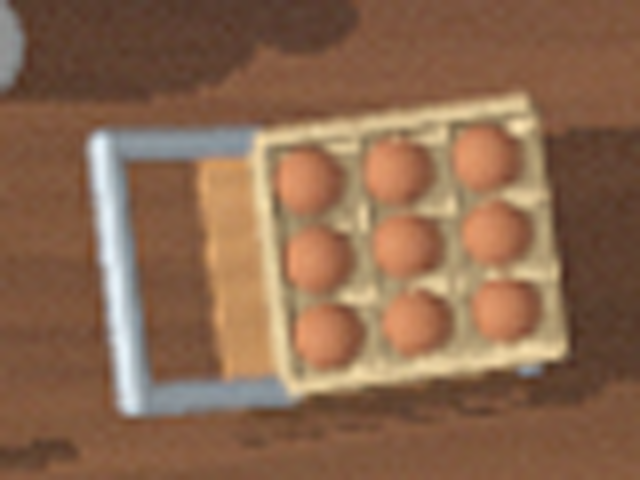

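```bash
cat > tray.py <<'E'
from h import *
from scipy.optimize import least_squares
import pickle
def TR(p): c,s=np.cos(p[2]),np.sin(p[2]); return np.array([[c,-s,0],[s,c,0],[0,0,1]]),np.array([p[0],p[1],.066])
Ew=pickle.load(open("w2E.pkl","rb")); Et=ext("top")
W=lambda a:(np.array(a,float)+.5)/5-.5+[240,210]
T=lambda a:(np.array(a,float)+.5)/8-.5+[195,200]
def loc(sp): 
    L=[[x,y,.016] for x in(.0065,.0365,.0665) for y in(sp,0,-sp)]
    return np.array(L+[[.125,0,.05]])
w=W([(153,161),(169,251),(186,335),(262,147),(275,237),(288,322),(600,227)]); wi=[0,1,2,3,4,5,9]
t=T([(507,310),(497,232),(486,157),(417,322),(407,245),(398,171),(328,336),(318,259),(309,182),(120,274)]); ti=range(10)
def res(p,use):
    R,o=TR(p); X=loc(p[3])@R.T+o; q=[]
    if "w" in use:q.append((proj(Ew,X[wi])-w).ravel())
    if "t" in use:q.append((proj(Et,X[list(ti)])-t).ravel())
    return np.concatenate(q)
for use in("w","t","wt"):
    o=least_squares(res,[.57,.19,1.67,.026],args=(use,),x_scale=[.01,.01,.1,.01]); p=o.x
    R,c=TR(p); print(use,p.round(4),np.degrees(p[2]).round(2),"rms",np.sqrt((o.fun**2).mean()).round(2),"max",abs(o.fun).max().round(2))
    print(" handle",(R@[.125,0,.05]+c).round(4)," cupspot",(R@[-.033,0,0]+c)[:2].round(4))
E
python3 tray.py
python3 - <<'E'
from h import *
E=ext("wrist"); r.capture("wrist")
for n,P,y in(("cup_center",CUP,1.57),("eraser",ERASER,1.57)):
    for d in r.outline_of("wrist",n):
        m=d["pixels"]; v,u=np.nonzero(m); print(n,d["score"],len(u),u.mean(),v.mean())
        if v.mean()<200:
            p,f=fit([(E,m)],P,[*unproj(E,(u.mean(),v.mean()),.03)[:2],y]); print(p.round(4),f)
E
```

```text
w [0.5793 0.1497 1.7099 0.0261] 97.97 rms 0.2 max 0.48
 handle [0.5619 0.2735 0.116 ]  cupspot [0.5838 0.117 ]
t [0.5773 0.1454 1.7056 0.026 ] 97.73 rms 0.08 max 0.16
 handle [0.5605 0.2693 0.116 ]  cupspot [0.5817 0.1127]
wt [0.5788 0.1485 1.7109 0.026 ] 98.03 rms 0.81 max 1.35
 handle [0.5613 0.2723 0.116 ]  cupspot [0.5834 0.1159]
cup_center 0.79 4512 386.552304964539 151.05230496453902
[0.4327 0.3245 1.5703] 0.9738773747841105
eraser 0.75 1846 288.3277356446371 151.8385698808234
[0.4335 0.1827 1.5384] 0.9250503018108652
```

```bash
python3 -m creep '[[1,0.05,-0.15,0.33,0,0,0],[1,0.05,-0.15,0.33,0,0,0],[1,0.05,-0.15,0.33,0,0,0],[1,0.05,-0.15,0.33,0,0,0],[1,0.05,-0.15,0.33,0,0,0]]'; python3 -m creep '[[1,0,0,0,0,0,0],[1,0,0,0,0,0,0]]'; python3 -c "
from h import *
import pickle
E=ext('wrist');im=r.capture('wrist');cv2.imwrite('pics/w3.png',im);pickle.dump(E,open('w3E.pkl','wb'))"
```

```text
time_s: 4.45
tcp_pos: [0.4842, 0.1702, 0.303]
ee_rot: [[-1.0, 0.004, 0.001], [0.004, 1.0, -0.003], [-0.001, -0.003, -1.0]]
wrist_force: [-0.3, 0.1, 1.8]
gripper_width: 1.0
time_s: 4.62
tcp_pos: [0.4856, 0.1704, 0.3054]
ee_rot: [[-1.0, 0.005, 0.005], [0.005, 1.0, -0.001], [-0.005, -0.001, -1.0]]
wrist_force: [-0.4, 1.1, -0.0]
gripper_width: 1.004
```

View pics/w3.png

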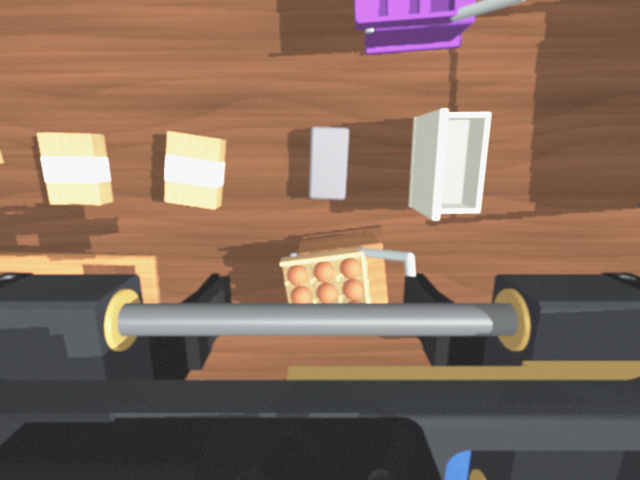

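```bash
cat > balls.py <<'E'
from h import *
from scipy.optimize import least_squares
import pickle
from tray import TR,loc
def balls(im,x0,y0,x1,y1,amin=15):
    hsv=cv2.cvtColor(cv2.resize(im[y0:y1,x0:x1],None,fx=4,fy=4,interpolation=cv2.INTER_CUBIC),cv2.COLOR_BGR2HSV)
    return hsv
E
python3 -c "
import cv2
im=cv2.imread('pics/w3.png');cv2.imwrite('pics/w3c.png',cv2.resize(im[230:320,270:430],None,fx=5,fy=5,interpolation=cv2.INTER_CUBIC))
im=cv2.imread('pics/scene0.png');cv2.imwrite('pics/s2c.png',cv2.resize(im[240:320,360:460],None,fx=7,fy=7,interpolation=cv2.INTER_CUBIC))"
```

```text
(no output)
```

View pics/w3c.png

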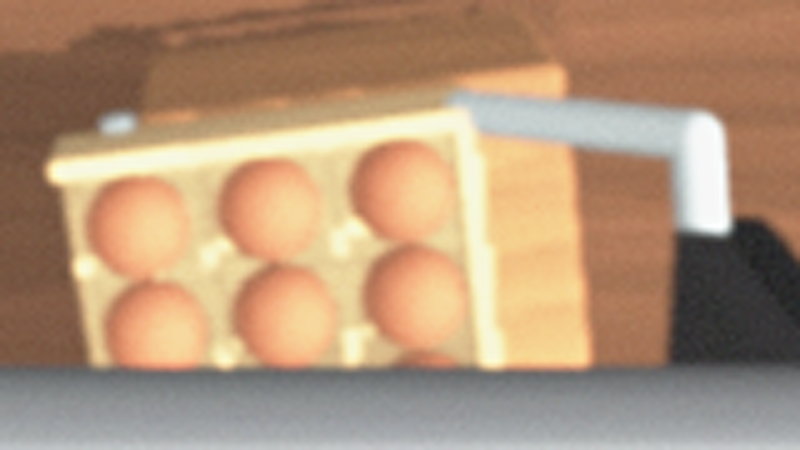

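View pics/s2c.png

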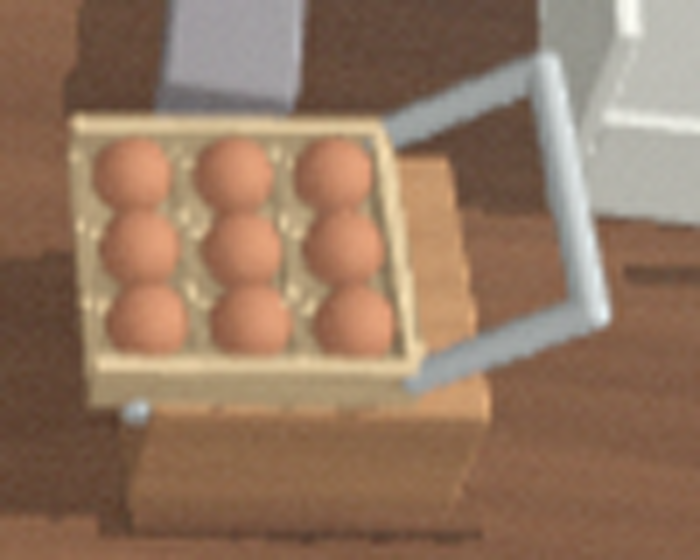

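```bash
cat > t2.py <<'E'
from tray import *
E3=pickle.load(open("w3E.pkl","rb")); Es=ext("scene")
obs={"w":(Ew,w,wi),"t":(Et,t,list(ti)),
"3":(E3,(np.array([(139,226),(156,329),(269,209),(287,314),(402,190),(416,296)])+.5)/5-.5+[270,230],[0,1,3,4,6,7]),
"s":(Es,(np.array([(134,175),(140,247),(147,320),(234,176),(242,248),(250,320),(334,175),(343,247),(354,320)])+.5)/7-.5+[360,240],list(range(9)))}
def res(p,use):
    R,o=TR(p); X=loc(p[3])@R.T+o
    return np.concatenate([(proj(obs[k][0],X[obs[k][2]])-obs[k][1]).ravel() for k in use])
print("----")
for use in("w","3","t","s","ts","w3ts"):
    o=least_squares(res,[.57,.19,1.67,.026],args=(use,),x_scale=[.01,.01,.1,.01]); p=o.x
    R,c=TR(p); print(use,p.round(4),np.degrees(p[2]).round(2),"rms",np.sqrt((o.fun**2).mean()).round(2)," handle",(R@[.125,0,.05]+c).round(4)," cupspot",(R@[-.033,0,0]+c)[:2].round(4))
E
python3 t2.py | sed -n '/----/,$p'
```

```text
----
w [0.5793 0.1497 1.7099 0.0261] 97.97 rms 0.2  handle [0.5619 0.2735 0.116 ]  cupspot [0.5838 0.117 ]
3 [0.5793 0.1447 1.7084 0.0258] 97.88 rms 0.16  handle [0.5621 0.2685 0.116 ]  cupspot [0.5838 0.112 ]
t [0.5773 0.1454 1.7056 0.026 ] 97.73 rms 0.08  handle [0.5605 0.2693 0.116 ]  cupspot [0.5817 0.1127]
s [0.5772 0.1461 1.7014 0.0254] 97.49 rms 0.11  handle [0.5609 0.2701 0.116 ]  cupspot [0.5815 0.1134]
ts [0.5772 0.1458 1.7038 0.0256] 97.62 rms 0.16  handle [0.5607 0.2697 0.116 ]  cupspot [0.5816 0.1131]
w3ts [0.579  0.1466 1.7167 0.0257] 98.36 rms 0.99  handle [0.5609 0.2703 0.116 ]  cupspot [0.5838 0.114 ]
```

```bash
python3 g.py .431 .294 .16 180
```

```text
at [0.4854 0.1707 0.3051] shift [0.1854 0.4106 0.4825] turn [-0.0003  0.0014 -0.0015] dist 0.198 calls 0.9521148254137759 t 4.67 F [-0.3 -0.3 -0.7] g 0.998
```

```bash
python3 -m creep '[[0.5,0.185,0.411,0.3,0,0,0],[0.5,0.185,0.411,0.35,0,0,0],[0.5,0.185,0.411,0.45,0,0,0],[0.5,0.185,0.411,0.48,0,0.001,-0.001],[0.5,0.185,0.411,0.48,0,0.001,-0.001]]';python3 -m creep '[[0.5,0,0,0,0,0,0],[0.5,0,0,0,0,0,0]]'; python3 g.py .431 .294 .08 180;python3 -c "
from h import *
E=ext('wrist');im=r.capture('wrist');cv2.imwrite('pics/w4.png',im)"
```

```text
time_s: 5.08
tcp_pos: [0.4305, 0.2963, 0.1598]
ee_rot: [[-1.0, 0.0, 0.002], [0.0, 1.0, 0.001], [-0.002, 0.001, -1.0]]
wrist_force: [0.2, -0.3, -0.5]
gripper_width: 0.707
time_s: 5.25
tcp_pos: [0.4304, 0.2974, 0.1594]
ee_rot: [[-1.0, -0.002, 0.001], [-0.002, 1.0, -0.001], [-0.001, -0.001, -1.0]]
wrist_force: [0.4, -1.0, 1.3]
gripper_width: 0.557
at [0.4304 0.2974 0.1594] shift [-0.0015 -0.0111  0.2646] turn [-0.0003  0.0004  0.0007] dist 0.0795 calls 0.3820365333350678 t 5.25 F [ 0.4 -1.   1.3] g 0.557
```

View pics/w4.png

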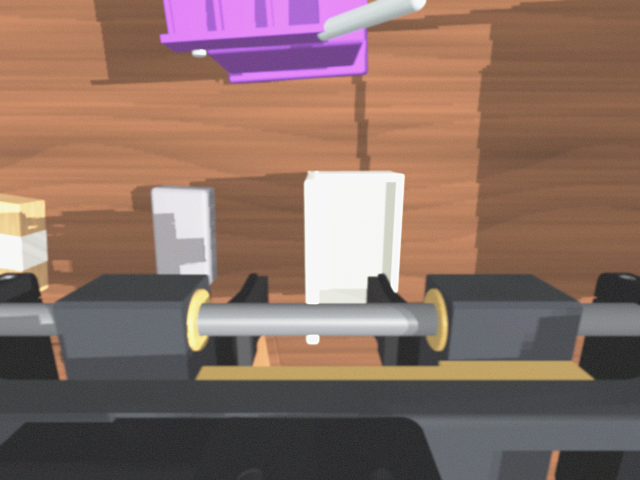

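```bash
python3 -m creep '[[0.5,0,-0.01,0.1,0,0,0],[0.5,0,-0.01,0.18,0,0,0],[0.5,0,-0.01,0.24,0,0,0],[0.5,0,-0.01,0.264,0,0,0],[0.5,0,-0.01,0.264,0,0,0]]';python3 -m creep '[[0,0,0,0,0,0,0],[0,0,0,0,0,0,0],[0,0,0,0,0,0,0],[0,0,0,0,0,0,0],[0,0,0,0,0,0,0]]'; python3 -m creep '[[0,0,0,0,0,0,0],[0,0,0,0,0,0,0],[0,0,0,0,0,0,0]]'; python3 g.py .431 .294 .08 180
```

```text
time_s: 5.72
tcp_pos: [0.4324, 0.2941, 0.082]
ee_rot: [[-1.0, -0.0, 0.004], [-0.0, 1.0, 0.001], [-0.004, 0.001, -1.0]]
wrist_force: [-0.3, -0.5, -0.0]
gripper_width: 0.497
time_s: 6.13
tcp_pos: [0.4327, 0.2945, 0.0828]
ee_rot: [[-1.0, -0.0, 0.005], [-0.0, 1.0, 0.003], [-0.005, 0.003, -1.0]]
wrist_force: [-0.3, 0.2, -0.6]
gripper_width: 0.207
time_s: 6.38
tcp_pos: [0.4327, 0.2945, 0.0832]
ee_rot: [[-1.0, -0.001, 0.005], [-0.001, 1.0, 0.002], [-0.005, 0.002, -1.0]]
wrist_force: [-1.6, -0.9, 3.8]
gripper_width: 0.086
at [0.4327 0.2945 0.0832] shift [ 0.0057 -0.0015  0.0107] turn [0.0007 0.0016 0.0003] dist 0.0037 calls 0.01761419831801898 t 6.38 F [-1.6 -0.9  3.8] g 0.086
```

```bash
python3 -m creep '[[0,0,0,-0.05,0,0,0],[0,0,0,-0.15,0,0,0],[0,0,0,-0.28,0,0,0],[0,0,0,-0.4,0,0,0],[0,0,0,-0.5,0,0,0]]'; python3 g.py .594 .023 .23 187.7
```

```text
time_s: 6.8
tcp_pos: [0.4318, 0.2941, 0.2352]
ee_rot: [[-1.0, -0.001, 0.006], [-0.001, 1.0, 0.003], [-0.006, 0.003, -1.0]]
wrist_force: [0.8, -0.1, -2.2]
gripper_width: 0.093
at [0.4318 0.2941 0.2352] shift [-0.5396 -0.9043  0.0174] turn [ 0.0009  0.0018 -0.0425] dist 0.3159 calls 1.518985657282509 t 6.8 F [ 0.8 -0.1 -2.2] g 0.093
```

```bash
python3 -m creep '[[0,-0.1,-0.167,0,0,0,0],[0,-0.2,-0.335,0,0,0,-0.02],[0,-0.27,-0.45,0.0,0,0,-0.0425],[0,-0.27,-0.45,0.0,0,0,-0.0425],[0,-0.27,-0.45,0,0,0,-0.0425]]'>/dev/null;python3 g.py .594 .023 .23 187.7
```

```text
at [0.5143 0.1549 0.2342] shift [-0.2069 -0.4703  0.0146] turn [ 0.0002  0.0013 -0.0017] dist 0.1542 calls 0.7412938009530802 t 7.22 F [-0.   0.3 -3.1] g 0.09
```

```bash
python3 -m creep '[[0,-0.05,-0.113,0,0,0,0],[0,-0.1,-0.23,0,0,0,0],[0,-0.15,-0.35,0.0,0,0,0],[0,-0.2,-0.45,0.0,0,0,-0.001],[0,-0.207,-0.47,0,0,0.001,-0.001]]'>/dev/null; python3 -m creep '[[0,0,0,0.15,0,0,0],[0,0,0,0.28,0,0,0],[0,0,0,0.4,0,0,0],[0,0,0,0.44,0,0,0],[0,0,0,0.45,0,0,0]]'; python3 g.py .594 .023 .087 187.7; python3 -c "
from h import *
cv2.imwrite('pics/s5.png',r.capture('scene'));cv2.imwrite('pics/t5.png',r.capture('top'))"
```

```text
time_s: 8.05
tcp_pos: [0.5921, 0.0191, 0.0929]
ee_rot: [[-0.992, -0.126, -0.011], [-0.126, 0.992, -0.002], [0.011, -0.001, -1.0]]
wrist_force: [0.7, -0.0, -2.3]
gripper_width: 0.088
at [0.5921 0.0191 0.0929] shift [-0.0083  0.0121  0.0196] turn [-0.0003 -0.0034 -0.0024] dist 0.0073 calls 0.03527283399583636 t 8.05 F [ 0.7 -0.  -2.3] g 0.088
```

View pics/s5.png

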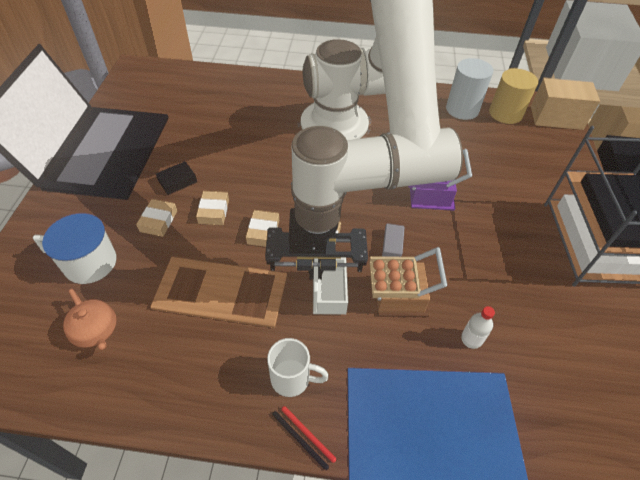

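```bash
python3 g.py .5862 .0815 .087 187.7
```

```text
at [0.5953 0.0198 0.0971] shift [0.0036 0.208  0.0336] turn [-0.0003 -0.0007 -0.0019] dist 0.0632 calls 0.3039611701296092 t 8.15 F [ 0.   0.6 -1.4] g 0.089
```

```bash
python3 -m creep '[[0,0,0,0.038,0,0,-0.001],[0,0,0,0.038,0,0,-0.001],[0,0,0,0.038,0,0,-0.001]]'; python3 g.py .5862 .0815 .085 187.7
```

```text
time_s: 8.4
tcp_pos: [0.5953, 0.02, 0.0861]
ee_rot: [[-0.991, -0.131, -0.002], [-0.131, 0.991, -0.001], [0.002, -0.001, -1.0]]
wrist_force: [0.0, -0.3, -1.9]
gripper_width: 0.091
at [0.5953 0.02   0.0861] shift [0.0032 0.2073 0.0037] turn [-0.0002 -0.0005 -0.0009] dist 0.0622 calls 0.2991097012436697 t 8.4 F [ 0.  -0.3 -1.9] g 0.091
```

```bash
python3 -m creep '[[0,0,0.06,0,0,0,0],[0,0.001,0.12,0,0,0,0],[0,0.003,0.17,0,0,0,0],[0,0.003,0.2,0,0,0,0],[0,0.003,0.206,0,0,0,0]]'; python3 -m creep '[[0,0,0,0,0,0,0],[0,0,0,0,0,0,0]]'; python3 g.py .5862 .0815 .0825 187.7; python3 -c "
from h import *
cv2.imwrite('pics/s6.png',cv2.resize(r.capture('scene')[200:340,230:470],None,fx=3,fy=3))
cv2.imwrite('pics/t6.png',cv2.resize(r.capture('top')[190:290,180:340],None,fx=4,fy=4))"
```

```text
time_s: 8.82
tcp_pos: [0.5867, 0.0827, 0.0871]
ee_rot: [[-0.991, -0.133, 0.0], [-0.133, 0.991, 0.0], [-0.0, 0.0, -1.0]]
wrist_force: [-0.3, -0.8, -1.7]
gripper_width: 0.086
time_s: 8.98
tcp_pos: [0.5871, 0.0826, 0.0876]
ee_rot: [[-0.991, -0.133, 0.001], [-0.133, 0.991, 0.0], [-0.001, 0.0, -1.0]]
wrist_force: [-0.2, 0.6, -2.7]
gripper_width: 0.089
at [0.5871 0.0826 0.0876] shift [ 0.0033 -0.0032  0.0171] turn [ 0.      0.0004 -0.0002] dist 0.0053 calls 0.025471711770522727 t 8.98 F [-0.2  0.6 -2.7] g 0.089
```

View pics/s6.png

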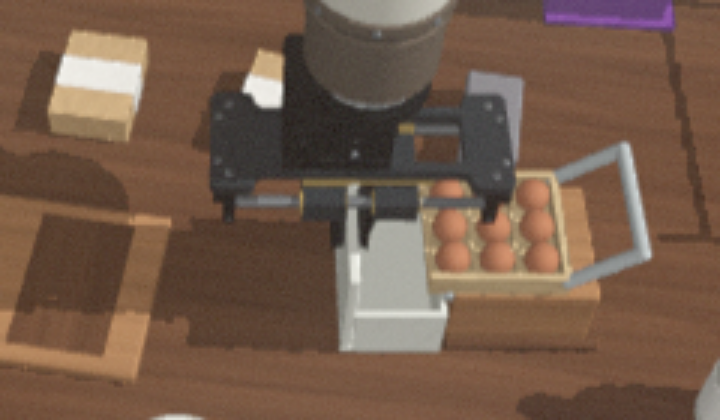

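View pics/t6.png

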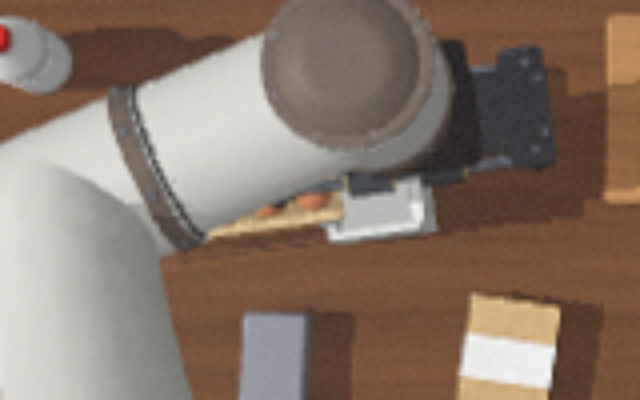

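```bash
python3 -m creep '[[0,0.002,-0.002,0.008,0,0,0],[0,0.002,-0.002,0.015,0,0,0],[0,0.002,-0.002,0.017,0,0,0],[0,0.002,-0.002,0.017,0,0,0]]'; python3 -m creep '[[0.3,0,0,0,0,0,0],[0.3,0,0,0,0,0,0],[0.3,0,0,0,0,0,0],[0.3,0,0,0,0,0,0]]'; python3 g.py .5862 .0815 .21 187.7
```

```text
time_s: 9.42
tcp_pos: [0.5862, 0.0806, 0.0834]
ee_rot: [[-0.991, -0.132, 0.0], [-0.132, 0.991, -0.001], [-0.0, -0.001, -1.0]]
wrist_force: [-2.9, -0.5, 5.1]
gripper_width: 0.093
time_s: 9.75
tcp_pos: [0.5865, 0.0805, 0.0834]
ee_rot: [[-0.991, -0.132, 0.001], [-0.132, 0.991, -0.001], [-0.001, -0.001, -1.0]]
wrist_force: [0.4, 0.8, -0.4]
gripper_width: 0.269
at [0.5865 0.0805 0.0834] shift [ 1.000e-04  3.200e-03 -4.222e-01] turn [-0.0003  0.0002 -0.0006] dist 0.1267 calls 0.608908042888833 t 9.75 F [ 0.4  0.8 -0.4] g 0.269
```

```bash
python3 -m creep '[[0.3,0,0,-0.05,0,0,0],[0.3,0,0,-0.18,0,0,0],[0.3,0,0,-0.3,0,0,0],[0.3,0,0,-0.42,0,0,0],[0.3,0,0.1,-0.5,0,0,0]]'; python3 g.py .561 .2695 .2 187.7
```

```text
time_s: 10.17
tcp_pos: [0.5837, 0.1078, 0.2373]
ee_rot: [[-0.992, -0.128, 0.005], [-0.128, 0.992, -0.001], [-0.005, -0.001, -1.0]]
wrist_force: [1.2, 1.4, -0.1]
gripper_width: 0.302
at [0.5837 0.1078 0.2373] shift [0.0068 0.5445 0.1237] turn [-0.0004  0.0016 -0.0019] dist 0.1675 calls 0.8053923363016735 t 10.17 F [ 1.2  1.4 -0.1] g 0.302
```

```bash
python3 -m creep '[[0.45,0,0.12,0,0,0,0],[0.45,0,0.25,0,0,0.001,-0.002],[0.45,0.005,0.38,0.03,0,0.001,-0.002],[0.45,0.006,0.5,0.1,0,0.001,-0.002],[0.45,0.006,0.544,0.12,0,0.001,-0.002]]'; python3 -m creep '[[0.45,0,0,0,0,0,0],[0.45,0,0,0,0,0,0]]'; python3 g.py .561 .2695 .117 187.7; python3 -c "
from h import *
cv2.imwrite('pics/w7.png',r.capture('wrist'))
cv2.imwrite('pics/s7.png',cv2.resize(r.capture('scene')[200:340,280:480],None,fx=4,fy=4))"
```

```text
time_s: 10.58
tcp_pos: [0.5594, 0.2729, 0.1982]
ee_rot: [[-0.991, -0.137, -0.001], [-0.137, 0.991, -0.002], [0.001, -0.001, -1.0]]
wrist_force: [-1.3, -0.8, -0.6]
gripper_width: 0.445
time_s: 10.75
tcp_pos: [0.5588, 0.2733, 0.197]
ee_rot: [[-0.99, -0.139, -0.003], [-0.139, 0.99, -0.003], [0.003, -0.003, -1.0]]
wrist_force: [1.2, -1.1, -0.7]
gripper_width: 0.446
at [0.5588 0.2733 0.197 ] shift [-0.0065 -0.0129  0.2666] turn [-0.0009 -0.0011  0.0016] dist 0.0801 calls 0.38512784911179704 t 10.75 F [ 1.2 -1.1 -0.7] g 0.446
```

View pics/w7.png

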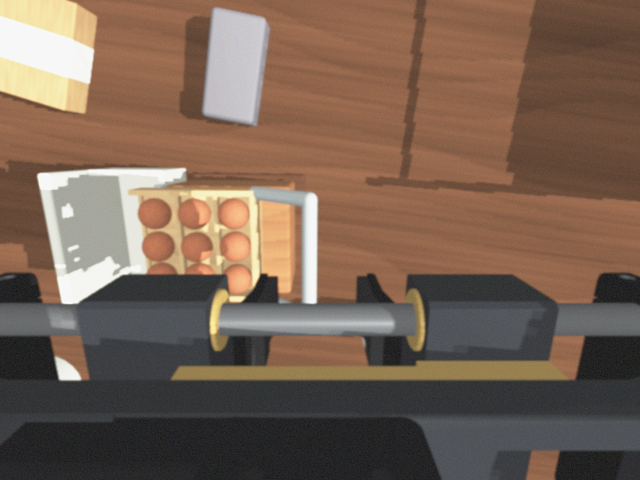

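View pics/s7.png

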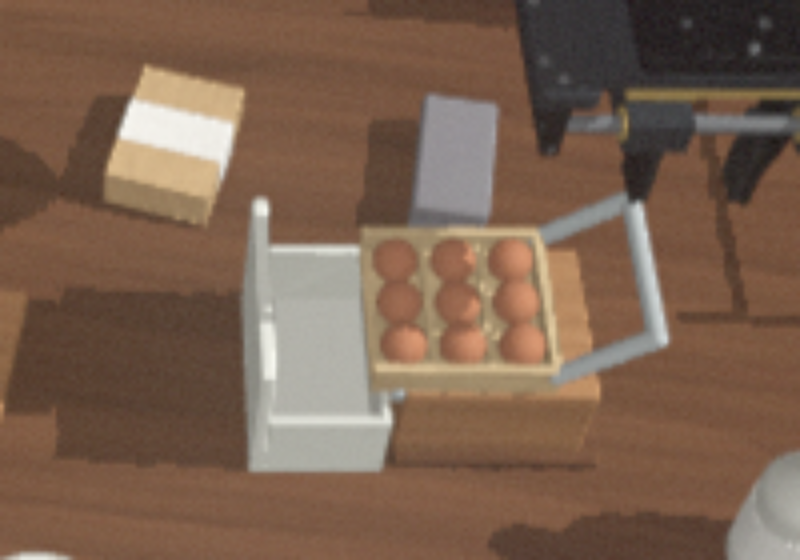

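```bash
python3 -m creep '[[0.45,-0.006,-0.013,0.1,0,-0.001,0.002],[0.45,-0.006,-0.013,0.18,0,-0.001,0.002],[0.45,-0.006,-0.013,0.24,0,-0.001,0.002],[0.45,-0.006,-0.013,0.265,0,-0.001,0.002],[0.45,-0.006,-0.013,0.265,0,-0.001,0.002]]'; python3 -m creep '[[0,0,0,0,0,0,0],[0,0,0,0,0,0,0],[0,0,0,0,0,0,0],[0,0,0,0,0,0,0],[0,0,0,0,0,0,0]]'; python3 -m creep '[[0,0,0,0,0,0,0],[0,0,0,0,0,0,0],[0,0,0,0,0,0,0]]'; python3 g.py .561 .2695 .117 187.7
```

```text
time_s: 11.27
tcp_pos: [0.562, 0.2664, 0.1181]
ee_rot: [[-0.992, -0.128, 0.0], [-0.128, 0.992, -0.003], [-0.0, -0.003, -1.0]]
wrist_force: [-1.1, -0.6, -0.1]
gripper_width: 0.447
time_s: 11.68
tcp_pos: [0.5623, 0.2667, 0.119]
ee_rot: [[-0.992, -0.128, 0.002], [-0.128, 0.992, -0.002], [-0.002, -0.002, -1.0]]
wrist_force: [-0.0, -0.7, 0.0]
gripper_width: 0.158
time_s: 11.93
tcp_pos: [0.5622, 0.2678, 0.1193]
ee_rot: [[-0.992, -0.129, 0.003], [-0.129, 0.992, -0.0], [-0.002, -0.001, -1.0]]
wrist_force: [-2.3, 4.7, 0.1]
gripper_width: 0.103
at [0.5622 0.2678 0.1193] shift [0.0032 0.006  0.0078] turn [-0.0002  0.0008 -0.0016] dist 0.0031 calls 0.014972360776891288 t 11.93 F [-2.3  4.7  0.1] g 0.103
```

```bash
python3 -m creep '[[0,0,-0.019,-0.04,0,0,0],[0,0,-0.041,-0.079,0,0,0],[0,0,-0.068,-0.116,0,0,0],[0,0,-0.098,-0.149,0,0,0],[0,0,-0.131,-0.179,0,0,0]]';  cat > th.py <<'E'
from h import *
s=r.sense(); p=np.array(s["tcp_pos"]); a=np.radians(97.7); x=np.array([np.cos(a),np.sin(a)])
h=np.array([.5775,.1455]); d=(p[:2]-h)@x; z=p[2]-.003-.066
th=np.arctan2(z,d)-np.arctan2(50,125); print("tilt",th.round(3),"rad r",np.hypot(z,d).round(4),"lat",((p[:2]-h)@[-x[1],x[0]]).round(4),"F",s["wrist_force"],"g",s["gripper_width"])
go([0,0,0],yawR(187.7))
for t in np.arange(-.8,1,.1):
    q=th+t
    if -.01<q<1.05: 
        c=np.arctan2(50,125)+q; n=h+.1346*np.cos(c)*x; t3=np.r_[n,.069+.1346*np.sin(c)]; print(q.round(2),(np.array(s["ee_rot"]).T@(t3-p)/.3).round(3))
E
python3 th.py
```

```text
time_s: 12.35
tcp_pos: [0.5671, 0.2298, 0.1741]
ee_rot: [[-0.992, -0.129, 0.003], [-0.129, 0.992, 0.003], [-0.004, 0.002, -1.0]]
wrist_force: [-1.3, 6.9, -1.1]
gripper_width: 0.106
tilt 0.511 rad r 0.1352 lat -0.0009 F [-1.2812666   6.93085228 -1.10564007] g 0.10600898486818777
at [0.5671 0.2298 0.1741] shift [ 1.9754 -0.5165  0.5724] turn [ 0.0007  0.0011 -0.0015] dist 0.6361 calls 3.058370161871723 t 12.35 F [-1.3  6.9 -1.1] g 0.106
0.01 [0.004 0.131 0.18 ]
0.11 [0.004 0.112 0.139]
0.21 [0.004 0.089 0.1  ]
0.31 [0.004 0.062 0.065]
0.41 [0.003 0.032 0.031]
0.51 [ 0.003 -0.001  0.001]
0.61 [ 0.003 -0.037 -0.025]
0.71 [ 0.003 -0.076 -0.048]
0.81 [ 0.002 -0.117 -0.067]
0.91 [ 0.002 -0.159 -0.081]
1.01 [ 0.002 -0.203 -0.091]
```

Tilt 0.51 as planned. Continue to about 0.82, slower.

```bash
python3 -m creep '[[0,0,-0.018,-0.013,0,0,0],[0,0,-0.037,-0.025,0,0,0],[0,0,-0.056,-0.037,0,0,0],[0,0,-0.076,-0.048,0,0,0],[0,0,-0.096,-0.058,0,0,0]]'; python3 -m creep '[[0,0,-0.01,-0.005,0,0,0],[0,0,-0.021,-0.009,0,0,0],[0,0,-0.021,-0.009,0,0,0],[0,0,-0.021,-0.009,0,0,0]]' ; python3 th.py; python3 -c "
from h import *
cv2.imwrite('pics/s8.png',cv2.resize(r.capture('scene')[200:340,280:480],None,fx=4,fy=4))"
```

```text
time_s: 12.77
tcp_pos: [0.5707, 0.202, 0.1933]
ee_rot: [[-0.992, -0.13, 0.005], [-0.13, 0.992, 0.005], [-0.005, 0.004, -1.0]]
wrist_force: [-4.0, 5.5, 3.3]
gripper_width: 0.104
time_s: 13.1
tcp_pos: [0.5715, 0.1955, 0.1966]
ee_rot: [[-0.992, -0.129, 0.005], [-0.129, 0.992, 0.005], [-0.006, 0.004, -1.0]]
wrist_force: [-3.7, 3.3, 2.9]
gripper_width: 0.102
tilt 0.814 rad r 0.1371 lat -0.0008 F [-3.70848384  3.2634048   2.9431646 ] g 0.10237478246502382
at [0.5715 0.1955 0.1966] shift [ 1.9771 -0.4023  0.6425] turn [ 0.0013  0.0018 -0.0014] dist 0.6352 calls 3.0539377746340537 t 13.1 F [-3.7  3.3  2.9] g 0.102
0.01 [0.005 0.245 0.254]
0.11 [0.005 0.226 0.213]
0.21 [0.005 0.203 0.175]
0.31 [0.004 0.176 0.139]
0.41 [0.004 0.146 0.106]
0.51 [0.004 0.113 0.076]
0.61 [0.003 0.076 0.049]
0.71 [0.003 0.038 0.027]
0.81 [ 0.003 -0.003  0.008]
0.91 [ 0.002 -0.046 -0.007]
1.01 [ 0.002 -0.089 -0.017]
```

View pics/s8.png

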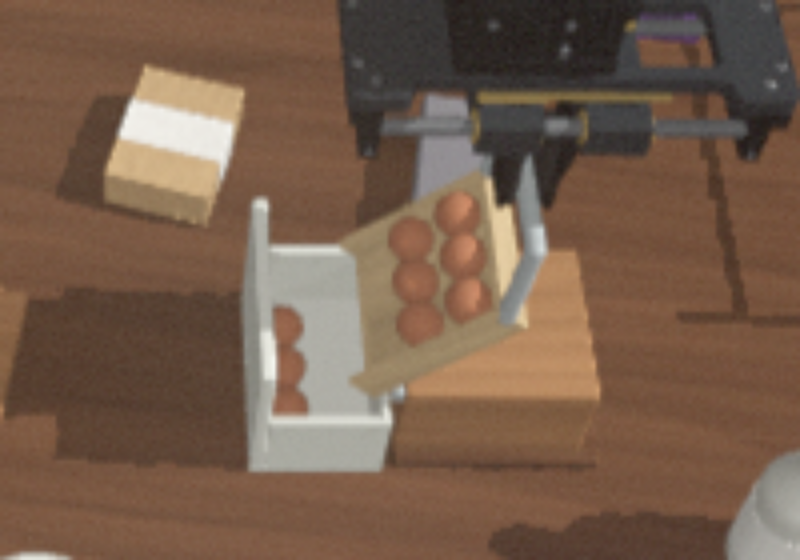

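```bash
python3 -m creep '[[0,0,0,0,0,0,0],[0,0,0.02,0.017,0,0,0],[0,0,0.038,0.029,0,0,0],[0,0,0.057,0.039,0,0,0],[0,0,0.076,0.05,0,0,0]]'; python3 th.py
```

```text
time_s: 13.57
tcp_pos: [0.5686, 0.2188, 0.1835]
ee_rot: [[-0.991, -0.131, 0.006], [-0.131, 0.991, 0.004], [-0.007, 0.003, -1.0]]
wrist_force: [-4.8, 2.8, 7.6]
gripper_width: 0.101
tilt 0.617 rad r 0.1362 lat -0.001 F [-4.77144263  2.75547165  7.61092565] g 0.10081234288320348
at [0.5686 0.2188 0.1835] shift [ 1.9788 -0.4763  0.5966] turn [ 0.0011  0.0022 -0.0009] dist 0.6363 calls 3.059135630607109 t 13.57 F [-4.8  2.8  7.6] g 0.101
0.02 [0.005 0.167 0.208]
0.12 [0.005 0.147 0.168]
0.22 [0.005 0.124 0.129]
0.32 [0.004 0.097 0.094]
0.42 [0.004 0.067 0.061]
0.52 [0.004 0.033 0.031]
0.62 [ 0.003 -0.003  0.005]
0.72 [ 0.003 -0.042 -0.018]
0.82 [ 0.003 -0.083 -0.036]
0.92 [ 0.003 -0.125 -0.051]
1.02 [ 0.003 -0.169 -0.061]
```

```bash
python3 -m creep '[[0,0,0.017,0.016,0,0,0],[0,0,0.034,0.031,0,0,0],[0,0,0.051,0.046,0,0,0],[0,0,0.067,0.061,0,0,0],[0,0,0.082,0.078,0,0,0]]'; python3 th.py
```

```text
time_s: 13.98
tcp_pos: [0.5654, 0.2436, 0.1605]
ee_rot: [[-0.991, -0.132, 0.006], [-0.132, 0.991, 0.003], [-0.007, 0.002, -1.0]]
wrist_force: [-4.5, 2.8, 5.0]
gripper_width: 0.102
tilt 0.367 rad r 0.1347 lat -0.0011 F [-4.54413193  2.77086498  5.0280391 ] g 0.10223923913307752
at [0.5654 0.2436 0.1605] shift [ 1.9789 -0.557   0.5205] turn [ 0.0008  0.0021 -0.0006] dist 0.6362 calls 3.0587061085168363 t 13.98 F [-4.5  2.8  5. ] g 0.102
0.07 [0.005 0.075 0.111]
0.17 [0.004 0.054 0.072]
0.27 [0.004 0.028 0.035]
0.37 [ 0.004 -0.     0.   ]
0.47 [ 0.003 -0.032 -0.031]
0.57 [ 0.003 -0.067 -0.059]
0.67 [ 0.003 -0.105 -0.084]
0.77 [ 0.003 -0.145 -0.104]
0.87 [ 0.003 -0.186 -0.121]
0.97 [ 0.002 -0.23  -0.133]
```

```bash
python3 -m creep '[[0,0,0.014,0.018,0,0,0],[0,0,0.028,0.035,0,0,0],[0,0,0.041,0.053,0,0,0],[0,0,0.054,0.072,0,0,0],[0,0,0.065,0.092,0,0,0]]'; python3 th.py
```

```text
time_s: 14.4
tcp_pos: [0.5628, 0.2626, 0.1319]
ee_rot: [[-0.991, -0.132, 0.005], [-0.132, 0.991, 0.002], [-0.006, 0.001, -1.0]]
wrist_force: [-0.5, -1.7, 2.0]
gripper_width: 0.103
tilt 0.109 rad r 0.1337 lat -0.0011 F [-0.45087645 -1.691222    2.0292776 ] g 0.10315893991725786
at [0.5628 0.2626 0.1319] shift [ 1.9777 -0.6201  0.4282] turn [ 0.0003  0.0018 -0.0006] dist 0.6349 calls 3.052444125729857 t 14.4 F [-0.5 -1.7  2. ] g 0.103
0.01 [0.004 0.022 0.039]
0.11 [ 0.004  0.003 -0.001]
0.21 [ 0.004 -0.02  -0.04 ]
0.31 [ 0.003 -0.047 -0.076]
0.41 [ 0.003 -0.077 -0.109]
0.51 [ 0.003 -0.111 -0.139]
0.61 [ 0.003 -0.147 -0.166]
0.71 [ 0.002 -0.186 -0.188]
0.81 [ 0.002 -0.226 -0.207]
0.91 [ 0.002 -0.269 -0.222]
1.01 [ 0.002 -0.312 -0.232]
```

```bash
python3 -m creep '[[0,0,0.008,0.012,0,0,0],[0,0,0.013,0.024,0,0,0],[0,0,0.017,0.034,0,0,0],[0,0,0.018,0.041,0,0,0],[0,0,0.018,0.041,0,0,0]]'; python3 -m creep '[[0.45,0,0,0,0,0,0],[0.45,0,0,0,0,0,0],[0.45,0,0,0,0,0,0],[0.45,0,0,0,0,0,0],[0.45,0,0,0,0,0,0]]';  python3 th.py | head -2
```

```text
time_s: 14.82
tcp_pos: [0.5621, 0.268, 0.1193]
ee_rot: [[-0.991, -0.132, 0.005], [-0.132, 0.991, 0.002], [-0.005, 0.001, -1.0]]
wrist_force: [0.1, -0.2, -0.3]
gripper_width: 0.107
time_s: 15.23
tcp_pos: [0.5622, 0.268, 0.1194]
ee_rot: [[-0.991, -0.132, 0.005], [-0.132, 0.991, 0.002], [-0.006, 0.001, -1.0]]
wrist_force: [0.9, 0.4, -0.8]
gripper_width: 0.389
tilt 0.007 rad r 0.1334 lat -0.0012 F [ 0.88700456  0.40485843 -0.76091923] g 0.3888630009803573
at [0.5622 0.268  0.1194] shift [ 1.9775 -0.6391  0.3861] turn [ 0.0004  0.0018 -0.0007] dist 0.6341 calls 3.048778851506612 t 15.23 F [ 0.9  0.4 -0.8] g 0.389
```

```bash
python3 -m creep '[[0.45,0,0,-0.08,0,0,0],[0.45,0,0,-0.2,0,0,0],[0.45,0,0,-0.33,0,0,0],[0.45,0,-0.05,-0.42,0,0,0],[0.45,0,-0.15,-0.42,0,0,0]]'; python3 g.py .5862 .0805 .2 187.7; python3 -c "
from h import *
cv2.imwrite('pics/s9.png',cv2.resize(r.capture('scene')[200:340,280:480],None,fx=4,fy=4))"
```

```text
time_s: 15.65
tcp_pos: [0.5705, 0.2263, 0.253]
ee_rot: [[-0.99, -0.136, 0.019], [-0.136, 0.991, 0.009], [-0.02, 0.006, -1.0]]
wrist_force: [0.7, -0.4, 0.5]
gripper_width: 0.452
at [0.5705 0.2263 0.253 ] shift [ 0.018  -0.4896  0.1734] turn [0.002  0.0063 0.0008] dist 0.1559 calls 0.7495815975910578 t 15.65 F [ 0.7 -0.4  0.5] g 0.452
```

View pics/s9.png

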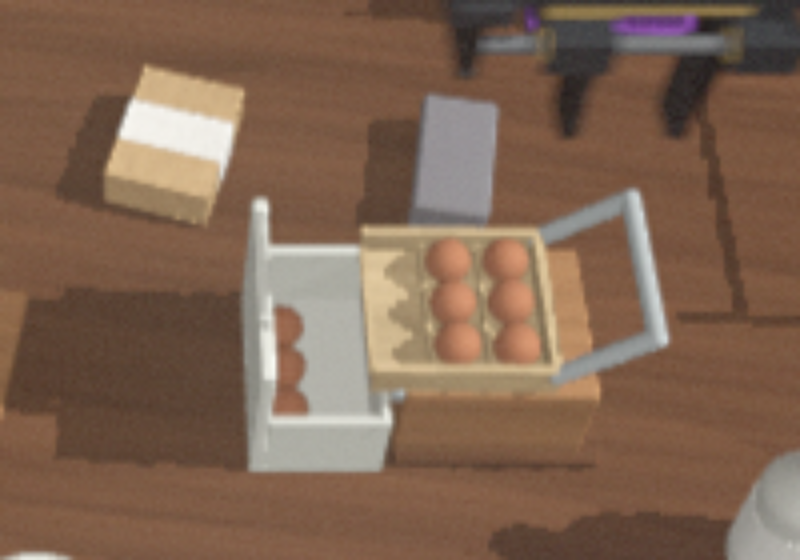

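```bash
python3 -m creep '[[0.3,0.004,-0.12,0.05,0.001,0.003,0],[0.3,0.01,-0.25,0.1,0.002,0.006,0.001],[0.3,0.015,-0.38,0.15,0.002,0.006,0.001],[0.3,0.018,-0.489,0.173,0.002,0.006,0.001],[0.3,0.018,-0.489,0.173,0.002,0.006,0.001]]'; python3 -m creep '[[0.3,0,0,0,0,0,0],[0.3,0,0,0,0,0,0]]'; python3 g.py .5865 .0805 .081 187.7
```

```text
time_s: 16.12
tcp_pos: [0.5817, 0.0689, 0.1949]
ee_rot: [[-0.992, -0.122, -0.012], [-0.122, 0.993, -0.006], [0.013, -0.004, -1.0]]
wrist_force: [-0.7, 0.5, 0.5]
gripper_width: 0.306
time_s: 16.28
tcp_pos: [0.5813, 0.0682, 0.1944]
ee_rot: [[-0.993, -0.12, -0.013], [-0.12, 0.993, -0.006], [0.014, -0.004, -1.0]]
wrist_force: [-0.1, 0.5, 0.0]
gripper_width: 0.298
at [0.5813 0.0682 0.1944] shift [-0.0273  0.0402  0.3774] turn [-0.0014 -0.0044 -0.0043] dist 0.1142 calls 0.5488731512921327 t 16.28 F [-0.1  0.5  0. ] g 0.298
```

```bash
python3 -m creep '[[0.3,-0.02,0.04,0.1,-0.001,-0.004,-0.004],[0.3,-0.022,0.04,0.15,-0.001,-0.004,-0.004],[0.3,-0.022,0.04,0.15,-0.001,-0.004,-0.004],[0.3,-0.022,0.04,0.15,-0.001,-0.004,-0.004]]'; python3 g.py .5865 .0805 .081 187.7
```

```text
time_s: 16.62
tcp_pos: [0.5857, 0.0816, 0.149]
ee_rot: [[-0.991, -0.135, -0.002], [-0.135, 0.991, -0.002], [0.003, -0.002, -1.0]]
wrist_force: [0.6, 0.2, -0.1]
gripper_width: 0.304
at [0.5857 0.0816 0.149 ] shift [-0.0027 -0.0034  0.2268] turn [-0.0006 -0.0008  0.0002] dist 0.068 calls 0.32712857734661316 t 16.62 F [ 0.6  0.2 -0.1] g 0.304
```

```bash
python3 -m creep '[[0.3,-0.003,-0.003,0.08,-0.001,-0.001,0],[0.3,-0.003,-0.003,0.15,-0.001,-0.001,0],[0.3,-0.003,-0.003,0.2,-0.001,-0.001,0],[0.3,-0.003,-0.003,0.224,-0.001,-0.001,0],[0.3,-0.003,-0.003,0.224,-0.001,-0.001,0]]'; python3 -m creep '[[0,0,0,0,0,0,0],[0,0,0,0,0,0,0],[0,0,0,0,0,0,0],[0,0,0,0,0,0,0],[0,0,0,0,0,0,0]]'; python3 -m creep '[[0,0,0,0,0,0,0],[0,0,0,0,0,0,0]]';python3 g.py .594 .023 .081 187.7
```

```text
time_s: 17.03
tcp_pos: [0.5865, 0.0809, 0.0815]
ee_rot: [[-0.991, -0.135, -0.0], [-0.135, 0.991, 0.001], [0.0, 0.001, -1.0]]
wrist_force: [-0.7, 0.3, -0.0]
gripper_width: 0.301
time_s: 17.45
tcp_pos: [0.5872, 0.0812, 0.0828]
ee_rot: [[-0.991, -0.136, 0.002], [-0.136, 0.991, 0.001], [-0.002, 0.001, -1.0]]
wrist_force: [-0.6, 0.6, 3.9]
gripper_width: 0.09
time_s: 17.62
tcp_pos: [0.587, 0.0811, 0.0828]
ee_rot: [[-0.991, -0.135, 0.001], [-0.135, 0.991, 0.001], [-0.002, 0.001, -1.0]]
wrist_force: [-0.6, 1.1, 0.2]
gripper_width: 0.09
at [0.587  0.0811 0.0828] shift [ 0.003  -0.1951  0.0058] turn [0.0004 0.0005 0.0005] dist 0.0586 calls 0.28150503390003034 t 17.62 F [-0.6  1.1  0.2] g 0.09
```

```bash
python3 -m creep '[[0,0,0,-0.012,0,0,0],[0,0,-0.06,-0.016,0,0,0],[0,0,-0.13,-0.016,0,0,0],[0,0,-0.2,-0.016,0,0,0],[0,0,-0.26,-0.016,0,0,0]]'; python3 -m creep '[[0,0,0,-0.06,0,0,0],[0,0,0,-0.12,0,0,0],[0,0,0,-0.18,0,0,0],[0,0,0,-0.22,0,0,0],[0,0,0,-0.22,0,0,0]]'; python3 g.py .6161 -.141 .15 178.3
```

```text
time_s: 18.03
tcp_pos: [0.597, 0.0028, 0.087]
ee_rot: [[-0.991, -0.135, -0.0], [-0.135, 0.991, 0.001], [-0.0, 0.001, -1.0]]
wrist_force: [0.5, 0.7, -2.6]
gripper_width: 0.091
time_s: 18.45
tcp_pos: [0.5985, 0.0027, 0.1558]
ee_rot: [[-0.991, -0.136, 0.005], [-0.136, 0.991, 0.002], [-0.005, 0.001, -1.0]]
wrist_force: [-0.2, 1.0, -1.9]
gripper_width: 0.091
at [0.5985 0.0027 0.1558] shift [ 0.0068 -0.4827  0.0186] turn [0.0005 0.0016 0.0527] dist 0.1449 calls 0.6967797515117808 t 18.45 F [-0.2  1.  -1.9] g 0.091
```

```bash
python3 -m creep '[[0,0.001,-0.07,0,0,0,0.01],[0,0.003,-0.17,0,0,0,0.02],[0,0.005,-0.28,0,0,0,0.035],[0,0.007,-0.37,0,0,0.001,0.045],[0,0.007,-0.44,0,0,0.001,0.052]]'; python3 -m creep '[[0,0,0,0,0,0,0],[0,0,0,0,0,0,0]]'; python3 g.py .6161 -.141 .15 178.3
```

```text
time_s: 18.87
tcp_pos: [0.6134, -0.1302, 0.1539]
ee_rot: [[-1.0, 0.03, -0.001], [0.03, 1.0, 0.002], [0.001, 0.002, -1.0]]
wrist_force: [-0.4, -0.1, -3.0]
gripper_width: 0.085
time_s: 19.03
tcp_pos: [0.6121, -0.1312, 0.1518]
ee_rot: [[-0.999, 0.033, -0.005], [0.033, 0.999, 0.003], [0.005, 0.002, -1.0]]
wrist_force: [-0.9, -1.2, -2.7]
gripper_width: 0.087
at [ 0.6121 -0.1312  0.1518] shift [-0.0143 -0.0321  0.0059] turn [ 0.0008 -0.0015 -0.001 ] dist 0.0107 calls 0.051399192961196674 t 19.03 F [-0.9 -1.2 -2.7] g 0.087
```

```bash
python3 -m creep '[[0,-0.012,-0.02,0.04,0.001,-0.001,-0.001],[0,-0.013,-0.033,0.08,0.001,-0.001,-0.001],[0,-0.013,-0.033,0.12,0.001,-0.001,-0.001],[0,-0.013,-0.033,0.15,0.001,-0.001,-0.001],[0,-0.013,-0.033,0.155,0.001,-0.001,-0.001]]'; python3 -m creep '[[0,0,0,0,0,0,0],[0,0,0,0,0,0,0]]'; python3 g.py .6161 -.141 .0945 178.3;python3 -c "
from h import *
cv2.imwrite('pics/s10.png',cv2.resize(r.capture('scene')[200:340,120:380],None,fx=3,fy=3))
cv2.imwrite('pics/t10.png',cv2.resize(r.capture('top')[180:300,320:480],None,fx=4,fy=4))"
```

```text
time_s: 19.45
tcp_pos: [0.6135, -0.1402, 0.1022]
ee_rot: [[-1.0, 0.029, -0.008], [0.029, 1.0, 0.0], [0.008, -0.0, -1.0]]
wrist_force: [-1.0, -0.6, -2.9]
gripper_width: 0.089
time_s: 19.62
tcp_pos: [0.6132, -0.1396, 0.1017]
ee_rot: [[-1.0, 0.028, -0.009], [0.028, 1.0, 0.0], [0.009, 0.0, -1.0]]
wrist_force: [-0.7, -0.3, -1.4]
gripper_width: 0.088
at [ 0.6132 -0.1396  0.1017] shift [-0.0099 -0.0045  0.0239] turn [ 0.     -0.0028  0.0004] dist 0.0079 calls 0.037883302989811594 t 19.62 F [-0.7 -0.3 -1.4] g 0.088
```

View pics/s10.png

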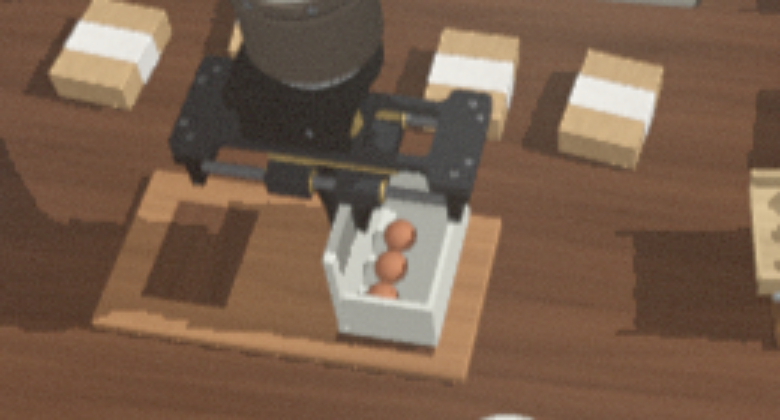

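View pics/t10.png

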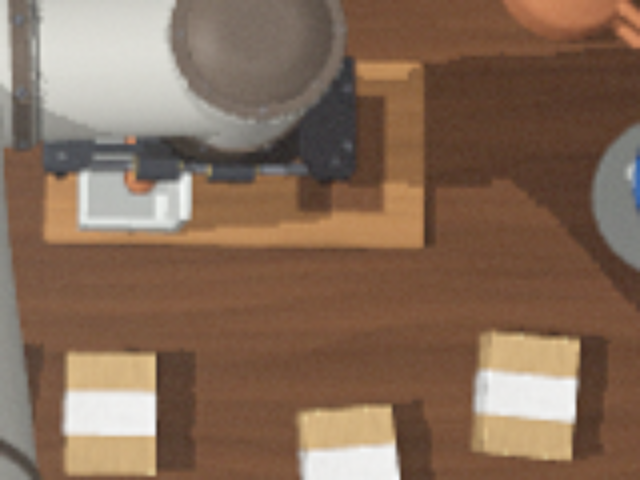

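```bash
python3 -m creep '[[0,-0.01,-0.004,0.01,0,-0.003,0],[0,-0.01,-0.004,0.017,0,-0.003,0],[0,-0.01,-0.004,0.024,0,-0.003,0],[0,-0.01,-0.004,0.024,0,-0.003,0]]'; python3 -m creep '[[0,0,0,0,0,0,0]]'; python3 g.py .6161 -.141 .0945 178.3
```

```text
time_s: 20.05
tcp_pos: [0.6165, -0.1412, 0.095]
ee_rot: [[-1.0, 0.029, 0.002], [0.029, 1.0, -0.0], [-0.002, -0.0, -1.0]]
wrist_force: [-0.3, 0.7, -3.3]
gripper_width: 0.089
time_s: 20.13
tcp_pos: [0.6164, -0.1412, 0.0949]
ee_rot: [[-1.0, 0.029, 0.002], [0.029, 1.0, -0.0], [-0.002, -0.0, -1.0]]
wrist_force: [0.1, -0.1, -2.4]
gripper_width: 0.089
at [ 0.6164 -0.1412  0.0949] shift [0.0011 0.0008 0.0014] turn [-0.      0.0006  0.0003] dist 0.0006 calls 0.002867831176071545 t 20.13 F [ 0.1 -0.1 -2.4] g 0.089
```

```bash
python3 -m creep '[[0,0,0,0.004,0,0,0],[0,0,0,0.005,0,0,0]]'; python3 -m creep '[[0,0,0,0.004,0,0,0],[0,0,0,0.004,0,0,0]]'
```

```text
time_s: 20.3
tcp_pos: [0.6165, -0.1414, 0.0948]
ee_rot: [[-1.0, 0.028, 0.002], [0.028, 1.0, -0.001], [-0.002, -0.001, -1.0]]
wrist_force: [-2.7, 1.7, 6.5]
gripper_width: 0.086
time_s: 20.47
tcp_pos: [0.6165, -0.1414, 0.0948]
ee_rot: [[-1.0, 0.028, 0.003], [0.028, 1.0, -0.001], [-0.003, -0.001, -1.0]]
wrist_force: [-3.1, 1.6, 5.2]
gripper_width: 0.088
```

Contact; release, then rise.

```bash
python3 -m creep '[[0.3,0,0,0,0,0,0],[0.3,0,0,0,0,0,0],[0.3,0,0,0,0,0,0],[0.3,0,0,0,0,0,0],[0.3,0,0,0,0,0,0]]'; python3 -m creep '[[0.3,0,0,-0.05,0,0,0],[0.3,0,0,-0.15,0,0,0],[0.3,0,0,-0.28,0,0,0],[0.6,0,0,-0.4,0,0,0],[1,0.1,0.05,-0.5,0,0,0]]'; python3 g.py .5 -.2 .4 180
```

```text
time_s: 20.88
tcp_pos: [0.6166, -0.1414, 0.0945]
ee_rot: [[-1.0, 0.028, 0.003], [0.028, 1.0, -0.001], [-0.003, -0.001, -1.0]]
wrist_force: [-0.7, 0.4, -0.7]
gripper_width: 0.288
time_s: 21.3
tcp_pos: [0.5927, -0.1281, 0.2446]
ee_rot: [[-1.0, 0.029, 0.008], [0.029, 1.0, -0.003], [-0.008, -0.003, -1.0]]
wrist_force: [0.9, 0.6, 1.3]
gripper_width: 0.379
at [ 0.5927 -0.1281  0.2446] shift [ 0.2975 -0.2498 -0.5198] turn [-0.0009  0.0025 -0.0093] dist 0.1947 calls 0.9360011383345496 t 21.3 F [0.9 0.6 1.3] g 0.379
```

```bash
python3 -m creep '[[1,0.3,-0.25,-0.52,0,0.002,-0.009],[1,0.3,-0.25,-0.52,0,0.002,-0.009],[1,0.3,-0.25,-0.52,0,0.002,-0.009],[1,0.3,-0.25,-0.52,0,0.002,-0.009],[1,0.3,-0.25,-0.52,0,0.002,-0.009]]'; python3 -m creep '[[1,0,0,0,0,0,0],[1,0,0,0,0,0,0]]'
python3 - <<'E'
import fc; from fc import *
E=ext("wrist"); im=r.capture("wrist"); fc.IM=im; cv2.imwrite("pics/w11.png",im)
o=cartons(E,"wrist")
im=r.capture("top"); fc.IM=im; cv2.imwrite("pics/t11.png",im); cartons(ext("top"),"top")
for d in r.outline_of("top","cup_center")[:1]:
    m=d["pixels"]; v,u=np.nonzero(m); print("cup",fit([(ext("top"),m)],CUP,[*unproj(ext("top"),(u.mean(),v.mean()),.03)[:2],1.57],.012))
E
```

```text
time_s: 21.72
tcp_pos: [0.498, -0.2013, 0.4041]
ee_rot: [[-1.0, 0.001, 0.006], [0.001, 1.0, -0.004], [-0.006, -0.004, -1.0]]
wrist_force: [0.8, 0.2, 0.1]
gripper_width: 0.748
time_s: 21.88
tcp_pos: [0.4978, -0.2019, 0.4067]
ee_rot: [[-1.0, 0.003, 0.012], [0.003, 1.0, -0.005], [-0.012, -0.005, -1.0]]
wrist_force: [0.4, 1.0, -0.8]
gripper_width: 0.899
wrist 1 0.85 2693 [ 0.4299 -0.0951 -0.025 ] 0.964
wrist 2 0.83 2735 [ 0.3904 -0.262   0.0774] 0.961
wrist 2 0.44 2453 [0.5863 0.21   0.1178] 0.491
3 black skipped
wrist 3 0.85 2749 [ 0.4399 -0.3884 -0.1158] 0.96
wrist 3 0.46 293 [0.583  0.2228 1.1992] 0.113
wrist 4 0.62 2906 [ 0.4397  0.0188 -0.1636] 0.972
top 1 0.35 649 [ 0.6597 -0.2644  0.9609] 0.388
top 2 0.97 768 [ 0.3879 -0.2616  0.0555] 0.956
top 2 0.73 1178 [0.5802 0.1762 0.1353] 0.471
top 4 0.58 201 [0.4355 0.0406 0.4597] 0.283
cup (array([ 0.65876477, -0.11603866,  0.89152288]), np.float64(0.10124333925399645))
```

View pics/w11.png

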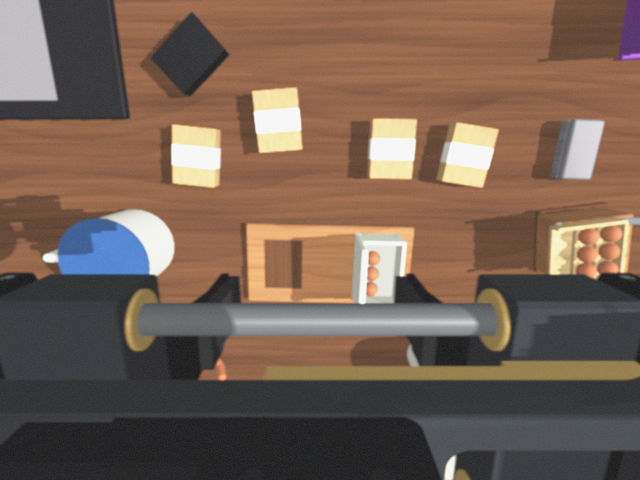

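View pics/t11.png

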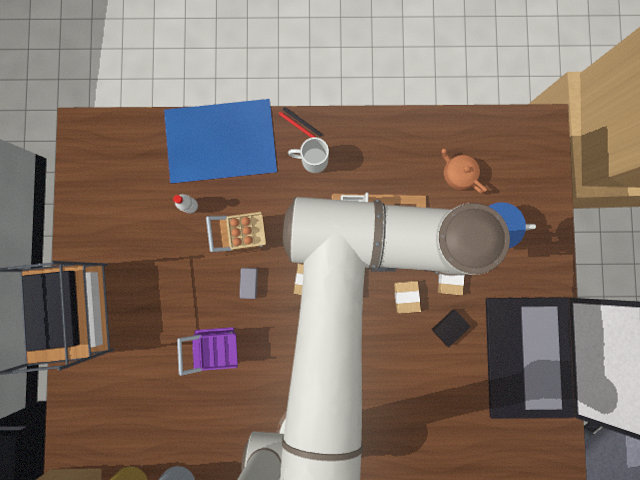

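```bash
python3 - <<'E'
from h import *
import pickle
D=pickle.load(open("D0.pkl","rb"))
for t,us,ut in(("carton4_center",(323,236),(306.6,280)),("carton2_center",(212.5,208),(407,297)),("carton3_center",(156.7,217),(450.7,279))):
    obs=[]
    for c,uv in(("scene",us),("top",ut)):
        for d in D[c,t]:
            v,u=np.nonzero(d["pixels"])
            if np.hypot(u.mean()-uv[0],v.mean()-uv[1])<10: obs.append((ext(c),d["pixels"])); break
    for o in([obs[0]],[obs[1]],obs): print(t,*[np.round(q,4) for q in fit(o,CARTON,[*unproj(ext("top"),ut,.018)[:2],0])])
E
python3 g.py .439 .019 .12 170.5
```

```text
carton4_center [ 0.4385  0.0215 -0.1597] 0.9454
carton4_center [ 0.4379  0.0204 -0.1281] 0.9322
carton4_center [ 0.4375  0.0206 -0.129 ] 0.9377
carton2_center [ 0.3882 -0.2599  0.1308] 0.9038
carton2_center [ 0.3883 -0.2596 -0.02  ] 0.9075
carton2_center [ 0.3882 -0.26    0.0988] 0.8982
carton3_center [ 0.4391 -0.3843 -0.0635] 0.9385
carton3_center [ 0.4375 -0.3855 -0.0358] 0.9221
carton3_center [ 0.4389 -0.3845 -0.0612] 0.9245
at [ 0.4983 -0.2011  0.4036] shift [0.2036 0.7375 0.9411] turn [-0.0013  0.0019  0.0524] dist 0.3638 calls 1.7492760381535093 t 22.43 F [ 0.5  1.2 -0.8] g 1.003
```

```bash
python3 -m creep '[[1,0.11,0.4,0.51,0,0.001,0.052],[1,0.11,0.4,0.51,0,0.001,0.052],[1,0.11,0.4,0.51,0,0.001,0.052],[1,0.11,0.4,0.51,0,0.001,0.052],[1,0.11,0.4,0.51,0,0.001,0.052]]'; python3 g.py .439 .020 .1 170.8
```

```text
time_s: 22.85
tcp_pos: [0.4644, -0.0803, 0.2475]
ee_rot: [[-0.987, 0.164, 0.0], [0.164, 0.987, -0.004], [-0.001, -0.003, -1.0]]
wrist_force: [-0.2, 0.3, -0.0]
gripper_width: 1.003
at [ 0.4644 -0.0803  0.2475] shift [0.1385 0.3178 0.4904] turn [-0.0011  0.0002 -0.0012] dist 0.1802 calls 0.8662661361425201 t 22.85 F [-0.2  0.3 -0. ] g 1.003
```

```bash
python3 -m creep '[[1,0.138,0.317,0.3,-0.001,0,-0.001],[1,0.138,0.317,0.35,-0.001,0,-0.001],[1,0.138,0.317,0.45,-0.001,0,-0.001],[1,0.138,0.317,0.49,-0.001,0,-0.001],[1,0.138,0.317,0.49,-0.001,0,-0.001]]'; python3 -m creep '[[1,0,0,0,0,0,0],[1,0,0,0,0,0,0]]'; python3 g.py .439 .020 .021 170.8; python3 -c "
from h import *
cv2.imwrite('pics/w12.png',r.capture('wrist'))"
```

```text
time_s: 23.27
tcp_pos: [0.4362, 0.0205, 0.0967]
ee_rot: [[-0.987, 0.159, -0.005], [0.159, 0.987, -0.002], [0.005, -0.003, -1.0]]
wrist_force: [-0.3, -0.0, -0.4]
gripper_width: 0.996
time_s: 23.43
tcp_pos: [0.4356, 0.0207, 0.0961]
ee_rot: [[-0.987, 0.158, -0.008], [0.158, 0.987, -0.003], [0.007, -0.005, -1.0]]
wrist_force: [0.3, 0.2, 0.8]
gripper_width: 0.998
at [0.4356 0.0207 0.0961] shift [-0.0133  0.0008  0.2501] turn [-0.0014 -0.0023  0.0007] dist 0.0751 calls 0.3612182004214778 t 23.43 F [0.3 0.2 0.8] g 0.998
```

View pics/w12.png

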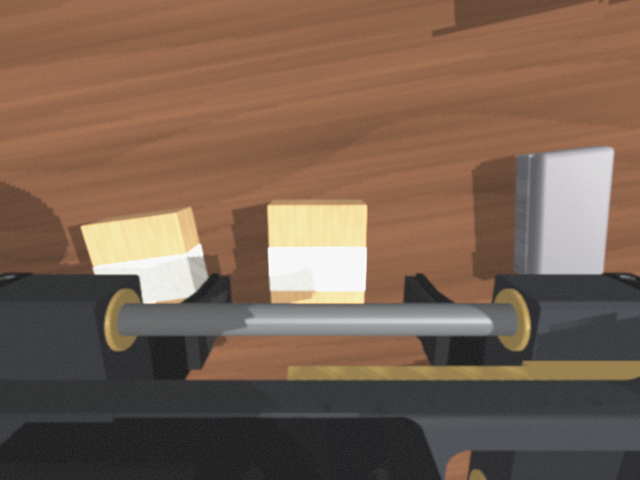

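```bash
python3 -m creep '[[1,-0.013,0.001,0.08,-0.001,-0.002,0.001],[1,-0.013,0.001,0.16,-0.001,-0.002,0.001],[1,-0.013,0.001,0.22,-0.001,-0.002,0.001],[1,-0.013,0.001,0.247,-0.001,-0.002,0.001],[1,-0.013,0.001,0.247,-0.001,-0.002,0.001]]'; python3 -m creep '[[0,0,0,0,0,0,0],[0,0,0,0,0,0,0],[0,0,0,0,0,0,0],[0,0,0,0,0,0,0],[0,0,0,0,0,0,0]]'; python3 -m creep '[[0,0,0,0,0,0,0],[0,0,0,0,0,0,0]]'
```

```text
time_s: 23.9
tcp_pos: [0.4409, 0.0197, 0.023]
ee_rot: [[-0.987, 0.162, 0.002], [0.162, 0.987, -0.0], [-0.002, -0.0, -1.0]]
wrist_force: [0.1, -0.3, 1.1]
gripper_width: 0.996
time_s: 24.32
tcp_pos: [0.4413, 0.0198, 0.0238]
ee_rot: [[-0.987, 0.162, 0.003], [0.162, 0.987, 0.0], [-0.003, 0.001, -1.0]]
wrist_force: [-0.7, 2.0, 8.0]
gripper_width: 0.708
time_s: 24.48
tcp_pos: [0.4413, 0.0199, 0.024]
ee_rot: [[-0.987, 0.162, 0.004], [0.162, 0.987, 0.0], [-0.004, 0.001, -1.0]]
wrist_force: [0.7, -0.5, -1.5]
gripper_width: 0.709
```

```bash
python3 -m creep '[[0,0,0,-0.1,0,0,0],[0,0,0,-0.23,0,0,0],[0,0,0,-0.36,0,0,0],[0,0,0,-0.48,0,0,0],[0,0,0,-0.58,0,0,0]]'; python3 g.py .6148 -.26 .19 178.3
```

```text
time_s: 24.9
tcp_pos: [0.4407, 0.0198, 0.2007]
ee_rot: [[-0.987, 0.162, 0.006], [0.162, 0.987, 0.001], [-0.006, 0.002, -1.0]]
wrist_force: [0.4, -0.5, -2.1]
gripper_width: 0.711
at [0.4407 0.0198 0.2007] shift [-0.7236 -0.8265  0.0381] turn [ 0.0006  0.0019 -0.0424] dist 0.3297 calls 1.585319044634768 t 24.9 F [ 0.4 -0.5 -2.1] g 0.711
```

```bash
python3 -m creep '[[0,-0.08,-0.09,0,0,0,-0.01],[0,-0.17,-0.195,0,0,0,-0.02],[0,-0.26,-0.3,0,0,0.001,-0.03],[0,-0.35,-0.4,0,0,0.002,-0.042],[0,-0.44,-0.5,0,0,0.002,-0.042]]'>/dev/null; python3 g.py .6148 -.26 .19 178.3
```

```text
at [ 0.547  -0.1512  0.2008] shift [-0.2365 -0.3561  0.035 ] turn [ 0.0007 -0.0003  0.0001] dist 0.1287 calls 0.6186258679214004 t 25.32 F [ 1.7  1.5 -0.8] g 0.709
```

```bash
python3 -m creep '[[0,-0.08,-0.12,0.01,0,0,0],[0,-0.15,-0.22,0.02,0,0,0],[0,-0.21,-0.32,0.03,0,0,0],[0,-0.236,-0.356,0.035,0,0,0],[0,-0.236,-0.356,0.035,0,0,0]]'>/dev/null; python3 -m creep '[[0,0,0,0,0,0,0],[0,0,0,0,0,0,0]]'; python3 g.py .6148 -.26 .06 178.3
```

```text
time_s: 25.9
tcp_pos: [0.6142, -0.2623, 0.1862]
ee_rot: [[-0.999, 0.033, -0.006], [0.033, 0.999, 0.004], [0.006, 0.003, -1.0]]
wrist_force: [-0.5, -0.8, -1.5]
gripper_width: 0.713
at [ 0.6142 -0.2623  0.1862] shift [-0.0043  0.0062  0.4206] turn [ 0.0011 -0.0019 -0.0012] dist 0.1262 calls 0.6067356880123965 t 25.9 F [-0.5 -0.8 -1.5] g 0.713
```

```bash
python3 -m creep '[[0,-0.004,0.006,0.1,0.001,-0.002,-0.001],[0,-0.004,0.006,0.2,0.001,-0.002,-0.001],[0,-0.004,0.006,0.3,0.001,-0.002,-0.001],[0,-0.004,0.006,0.39,0.001,-0.002,-0.001],[0,-0.004,0.006,0.42,0.001,-0.002,-0.001]]'; python3 -m creep '[[0,0,0,0,0,0,0],[0,0,0,0,0,0,0]]'; python3 g.py .6148 -.26 .036 178.3
```

```text
time_s: 26.32
tcp_pos: [0.6115, -0.2578, 0.0561]
ee_rot: [[-1.0, 0.03, -0.008], [0.03, 1.0, 0.003], [0.008, 0.003, -1.0]]
wrist_force: [-1.1, 0.1, -1.2]
gripper_width: 0.709
time_s: 26.48
tcp_pos: [0.6112, -0.257, 0.0563]
ee_rot: [[-1.0, 0.028, -0.009], [0.028, 1.0, 0.003], [0.009, 0.003, -1.0]]
wrist_force: [-0.3, 0.6, -1.2]
gripper_width: 0.711
at [ 0.6112 -0.257   0.0563] shift [-0.013  -0.01    0.0677] turn [ 0.0009 -0.0028  0.0004] dist 0.0209 calls 0.10042731941662356 t 26.48 F [-0.3  0.6 -1.2] g 0.711
```

```bash
python3 -m creep '[[0,-0.013,-0.01,0.02,0.001,-0.003,0],[0,-0.013,-0.01,0.045,0.001,-0.003,0],[0,-0.013,-0.01,0.058,0.001,-0.003,0],[0,-0.013,-0.01,0.058,0.001,-0.003,0]]'; python3 g.py .6148 -.26 .036 178.3
```

```text
time_s: 26.82
tcp_pos: [0.6143, -0.2599, 0.0383]
ee_rot: [[-1.0, 0.029, -0.0], [0.029, 1.0, 0.0], [0.0, 0.0, -1.0]]
wrist_force: [-0.7, -0.5, -1.6]
gripper_width: 0.713
at [ 0.6143 -0.2599  0.0383] shift [-0.0015 -0.0003  0.0078] turn [ 0.0001 -0.0001  0.0003] dist 0.0024 calls 0.011502957564507643 t 26.82 F [-0.7 -0.5 -1.6] g 0.713
```

```bash
python3 -m creep '[[0,-0.001,0,0.006,0,0,0],[0,-0.001,0,0.012,0,0,0],[0,-0.001,0,0.012,0,0,0]]'; python3 -m creep '[[0.9,0,0,0,0,0,0],[0.9,0,0,0,0,0,0],[0.9,0,0,0,0,0,0],[1,0,0,0,0,0,0],[1,0,0,0,0,0,0]]'; python3 -m creep '[[1,0,0,-0.08,0,0,0],[1,0,0,-0.2,0,0,0],[1,0,0,-0.33,0,0,0],[1,0,0,-0.45,0,0,0],[1,0.1,0,-0.55,0,0,0]]'; python3 g.py .46 -.16 .35 180
```

```text
time_s: 27.07
tcp_pos: [0.615, -0.2601, 0.0359]
ee_rot: [[-1.0, 0.028, 0.0], [0.028, 1.0, -0.0], [-0.0, -0.0, -1.0]]
wrist_force: [-2.1, -0.1, 2.9]
gripper_width: 0.711
time_s: 27.48
tcp_pos: [0.615, -0.2601, 0.0358]
ee_rot: [[-1.0, 0.028, 0.0], [0.028, 1.0, -0.0], [-0.0, -0.0, -1.0]]
wrist_force: [0.5, -0.4, -0.5]
gripper_width: 0.955
time_s: 27.9
tcp_pos: [0.5895, -0.2597, 0.2027]
ee_rot: [[-1.0, 0.026, 0.006], [0.026, 1.0, -0.003], [-0.006, -0.003, -1.0]]
wrist_force: [0.8, -0.8, 1.1]
gripper_width: 0.996
at [ 0.5895 -0.2597  0.2027] shift [ 0.4373  0.3194 -0.4946] turn [-0.0009  0.0019 -0.0084] dist 0.22 calls 1.0577847681469819 t 27.9 F [ 0.8 -0.8  1.1] g 0.996
```

```bash
python3 -m creep '[[1,0.36,0.26,-0.55,0,0.002,-0.008],[1,0.36,0.26,-0.55,0,0.002,-0.008],[1,0.36,0.26,-0.55,0,0.002,-0.008],[1,0.36,0.26,-0.55,0,0.002,-0.008],[1,0.36,0.26,-0.55,0,0.002,-0.008]]'; python3 -m creep '[[1,0,0,0,0,0,0],[1,0,0,0,0,0,0]]'
python3 - <<'E'
import fc; from fc import *
E=ext("wrist"); im=r.capture("wrist"); fc.IM=im; cv2.imwrite("pics/w13.png",im)
o=cartons(E,"wrist")
for d in r.outline_of("wrist","carton4_center")[:1]:
    print("stack",*[np.round(q,4) for q in fit([(E,d["pixels"])],CARTON,[.61,-.26,0],.012)])
E
python3 g.py .43 -.095 .12 179
```

```text
time_s: 28.32
tcp_pos: [0.4828, -0.1791, 0.3656]
ee_rot: [[-1.0, 0.002, -0.0], [0.002, 1.0, -0.003], [0.0, -0.003, -1.0]]
wrist_force: [1.0, 0.1, 0.5]
gripper_width: 0.999
time_s: 28.48
tcp_pos: [0.4826, -0.1785, 0.3692]
ee_rot: [[-1.0, 0.0, 0.007], [0.0, 1.0, -0.003], [-0.007, -0.003, -1.0]]
wrist_force: [0.4, -0.2, -0.7]
gripper_width: 1.002
wrist 1 0.93 2874 [ 0.431  -0.0948 -0.0007] 0.941
wrist 2 0.66 3189 [ 0.3901 -0.2617  0.0668] 0.97
wrist 3 0.96 3185 [ 0.4405 -0.3869 -0.0917] 0.967
3 black skipped
wrist 4 0.92 2026 [ 0.6145 -0.263  -0.0539] 0.791
stack [ 0.6118 -0.2614 -0.0658] 0.7721
at [ 0.4829 -0.1794  0.3638] shift [0.1739 0.2829 0.8126] turn [-0.0008 -0.0012  0.0049] dist 0.2633 calls 1.2661022544474514 t 28.78 F [-0.7  0.6 -0.5] g 0.997
```

View pics/w13.png

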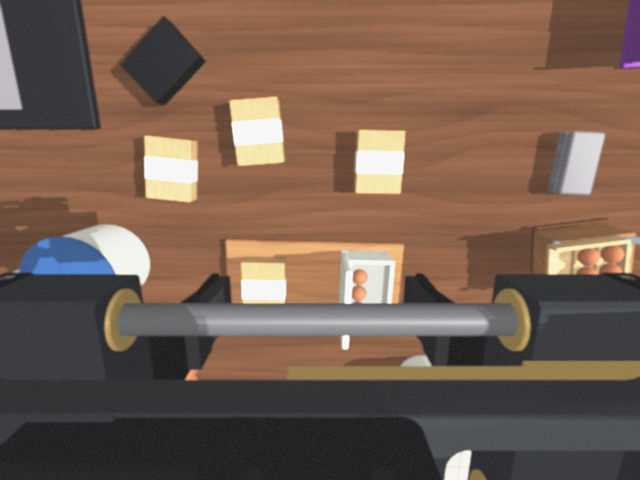

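```bash
python3 -m creep '[[1,0.174,0.283,0.45,-0.001,-0.001,0.003],[1,0.174,0.283,0.5,-0.001,-0.001,0.003],[1,0.174,0.283,0.6,-0.001,-0.001,0.003],[1,0.174,0.283,0.6,-0.001,-0.001,0.003],[1,0.174,0.283,0.6,-0.001,-0.001,0.003]]'; python3 g.py .431 -.095 .1 179.5
```

```text
time_s: 29.2
tcp_pos: [0.4293, -0.0945, 0.1816]
ee_rot: [[-1.0, 0.012, -0.002], [0.012, 1.0, 0.0], [0.002, 0.0, -1.0]]
wrist_force: [0.7, 0.6, -0.4]
gripper_width: 0.998
at [ 0.4293 -0.0945  0.1816] shift [-0.0062 -0.0018  0.2721] turn [ 0.0001 -0.0005 -0.0011] dist 0.0817 calls 0.392582357477056 t 29.2 F [ 0.7  0.6 -0.4] g 0.998
```

```bash
python3 -m creep '[[1,-0.006,-0.002,0.12,0,0,-0.001],[1,-0.006,-0.002,0.22,0,0,-0.001],[1,-0.006,-0.002,0.272,0,0,-0.001],[1,-0.006,-0.002,0.272,0,0,-0.001],[1,-0.006,-0.002,0.272,0,0,-0.001]]'; python3 g.py .431 -.095 .022 179.5; python3 -c "
from h import *
cv2.imwrite('pics/w14.png',r.capture('wrist'))"
```

```text
time_s: 29.62
tcp_pos: [0.4307, -0.0954, 0.0991]
ee_rot: [[-1.0, 0.009, -0.005], [0.009, 1.0, -0.0], [0.005, -0.0, -1.0]]
wrist_force: [-0.8, -0.2, -0.4]
gripper_width: 1.001
at [ 0.4307 -0.0954  0.0991] shift [-0.0023  0.0014  0.2569] turn [-0.0001 -0.0015 -0.0001] dist 0.0771 calls 0.37057264227140857 t 29.62 F [-0.8 -0.2 -0.4] g 1.001
```

View pics/w14.png

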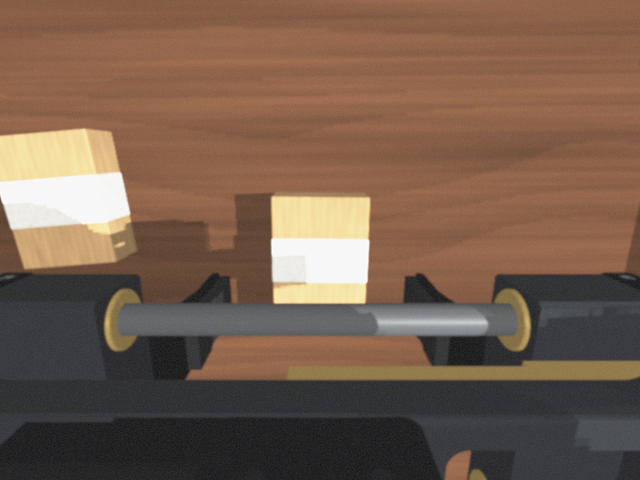

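```bash
python3 -m creep '[[1,-0.002,0.001,0.08,0,-0.001,0],[1,-0.002,0.001,0.16,0,-0.001,0],[1,-0.002,0.001,0.22,0,-0.001,0],[1,-0.002,0.001,0.252,0,-0.001,0],[1,-0.002,0.001,0.252,0,-0.001,0]]'; python3 -m creep '[[0,0,0,0,0,0,0],[0,0,0,0,0,0,0],[0,0,0,0,0,0,0],[0,0,0,0,0,0,0],[0,0,0,0,0,0,0]]'; python3 -m creep '[[0,0,0,0,0,0,0],[0,0,0,0,0,0,0]]';python3 -m creep '[[0,0,0,-0.1,0,0,0],[0,0,0,-0.23,0,0,0],[0,0,0,-0.36,0,0,0],[0,0,0,-0.48,0,0,0],[0,0,0,-0.58,0,0,0]]'; python3 g.py .6148 -.26 .19 178.3
```

```text
time_s: 30.08
tcp_pos: [0.4323, -0.0951, 0.0242]
ee_rot: [[-1.0, 0.009, 0.0], [0.009, 1.0, -0.0], [-0.0, -0.0, -1.0]]
wrist_force: [1.0, 0.4, -0.2]
gripper_width: 1.002
time_s: 30.5
tcp_pos: [0.4329, -0.095, 0.0249]
ee_rot: [[-1.0, 0.009, 0.002], [0.009, 1.0, 0.0], [-0.002, 0.0, -1.0]]
wrist_force: [-0.7, 2.2, 7.5]
gripper_width: 0.706
time_s: 30.67
tcp_pos: [0.4329, -0.095, 0.0252]
ee_rot: [[-1.0, 0.009, 0.003], [0.009, 1.0, 0.0], [-0.003, 0.0, -1.0]]
wrist_force: [-0.8, 0.2, -1.1]
gripper_width: 0.706
time_s: 31.08
tcp_pos: [0.4323, -0.0951, 0.2019]
ee_rot: [[-1.0, 0.009, 0.005], [0.009, 1.0, 0.0], [-0.005, 0.0, -1.0]]
wrist_force: [-0.1, 0.0, -2.0]
gripper_width: 0.71
at [ 0.4323 -0.0951  0.2019] shift [-0.613  -0.5442  0.0424] turn [0.0002 0.0016 0.0065] dist 0.2462 calls 1.1838691571713558 t 31.08 F [-0.1  0.  -2. ] g 0.71
```

```bash
python3 -m creep '[[0,-0.09,-0.08,0,0,0,0],[0,-0.19,-0.17,0,0,0,0],[0,-0.28,-0.25,0,0,0.001,0.003],[0,-0.37,-0.33,0.01,0,0.002,0.006],[0,-0.45,-0.4,0.02,0,0.002,0.006]]'>/dev/null; python3 g.py .6155 -.26 .19 178.3
```

```text
at [ 0.5673 -0.2178  0.1959] shift [-0.1646 -0.136   0.0193] turn [ 0.0002 -0.0005  0.0002] dist 0.0643 calls 0.30920543133744693 t 31.5 F [ 1.   0.5 -1.2] g 0.71
```

```bash
python3 -m creep '[[0,-0.08,-0.06,0.01,0,0,0],[0,-0.14,-0.12,0.02,0,0,0],[0,-0.164,-0.136,0.1,0,0,0],[0,-0.164,-0.136,0.2,0,0,0],[0,-0.164,-0.136,0.25,0,0,0]]'>/dev/null; python3 -m creep '[[0,0,0,0,0,0,0],[0,0,0,0,0,0,0]]'; python3 g.py .6155 -.26 .065 178.3
```

```text
time_s: 32.08
tcp_pos: [0.6116, -0.2596, 0.1133]
ee_rot: [[-0.999, 0.032, -0.014], [0.032, 0.999, 0.005], [0.014, 0.005, -1.0]]
wrist_force: [0.4, 0.5, -1.2]
gripper_width: 0.708
at [ 0.6116 -0.2596  0.1133] shift [-0.0152 -0.0018  0.1609] turn [ 0.0014 -0.0044 -0.0006] dist 0.0485 calls 0.23315472490991992 t 32.08 F [ 0.4  0.5 -1.2] g 0.708
```

```bash
python3 -m creep '[[0,-0.013,-0.002,0.05,0.001,-0.004,-0.001],[0,-0.013,-0.002,0.1,0.001,-0.004,-0.001],[0,-0.013,-0.002,0.138,0.001,-0.004,-0.001],[0,-0.013,-0.002,0.138,0.001,-0.004,-0.001],[0,-0.013,-0.002,0.138,0.001,-0.004,-0.001]]'>/dev/null; python3 g.py .6155 -.26 .065 178.3
```

```text
at [ 0.6152 -0.2602  0.0725] shift [-0.001   0.0005  0.0249] turn [ 0.0003 -0.0003  0.0005] dist 0.0075 calls 0.03590770114079046 t 32.5 F [ 0.1 -0.1 -1.5] g 0.706
```

```bash
python3 -m creep '[[0,0,0,0.009,0,0,0],[0,0,0,0.018,0,0,0],[0,0,0,0.021,0,0,0],[0,0,0,0.021,0,0,0]]';python3 -m creep '[[0,0,0,0.004,0,0,0],[0,0,0,0.008,0,0,0]]'
```

```text
time_s: 32.83
tcp_pos: [0.6152, -0.2601, 0.0664]
ee_rot: [[-1.0, 0.028, -0.001], [0.028, 1.0, 0.001], [0.001, 0.001, -1.0]]
wrist_force: [0.2, -0.9, -1.6]
gripper_width: 0.71
time_s: 33.0
tcp_pos: [0.6155, -0.2602, 0.065]
ee_rot: [[-1.0, 0.028, -0.0], [0.028, 1.0, 0.0], [0.0, 0.0, -1.0]]
wrist_force: [-2.6, 2.3, 6.3]
gripper_width: 0.712
```

Contact. Release, rise, look.

```bash
python3 -m creep '[[0.9,0,0,0,0,0,0],[0.9,0,0,0,0,0,0],[0.9,0,0,0,0,0,0],[1,0,0,0,0,0,0],[1,0,0,0,0,0,0]]'; python3 -m creep '[[1,0,0,-0.08,0,0,0],[1,0,0,-0.2,0,0,0],[1,0,0,-0.33,0,0,0],[1,0,0,-0.45,0,0,0],[1,0.1,0,-0.55,0,0,0]]'>/dev/null; python3 -m creep '[[1,0.33,-0.1,-0.4,0,0.002,-0.008],[1,0.33,-0.1,-0.4,0,0.002,-0.008],[1,0.33,-0.1,-0.4,0,0.002,-0.008],[1,0.33,-0.1,-0.4,0,0.002,-0.008],[1,0.33,-0.1,-0.4,0,0.002,-0.008]]'; python3 -m creep '[[1,0,0,0,0,0,0]]'>/dev/null
python3 - <<'E'
import fc; from fc import *
E=ext("wrist"); im=r.capture("wrist"); fc.IM=im; cv2.imwrite("pics/w15.png",im)
o=cartons(E,"wrist",names=(2,3))
E
python3 g.py .389 -.262 .12 184
```

```text
time_s: 33.42
tcp_pos: [0.6155, -0.2603, 0.065]
ee_rot: [[-1.0, 0.028, -0.0], [0.028, 1.0, 0.0], [0.0, 0.0, -1.0]]
wrist_force: [-0.3, -0.6, -0.5]
gripper_width: 0.95
time_s: 34.25
tcp_pos: [0.4881, -0.2892, 0.3594]
ee_rot: [[-1.0, 0.002, 0.01], [0.002, 1.0, -0.008], [-0.01, -0.008, -1.0]]
wrist_force: [0.9, 0.1, 2.0]
gripper_width: 1.002
wrist 2 0.75 3184 [ 0.391  -0.262   0.0696] 0.96
wrist 3 0.9 4110 [ 0.3027 -0.3825 -0.8526] 0.975
wrist 3 0.71 3122 [ 0.4406 -0.387  -0.0995] 0.975
at [ 0.4881 -0.2891  0.3591] shift [0.3386 0.0955 0.793 ] turn [-0.0026  0.0031 -0.023 ] dist 0.2603 calls 1.2512884454580513 t 34.48 F [ 0.2  0.5 -1.3] g 0.998
```

View pics/w15.png

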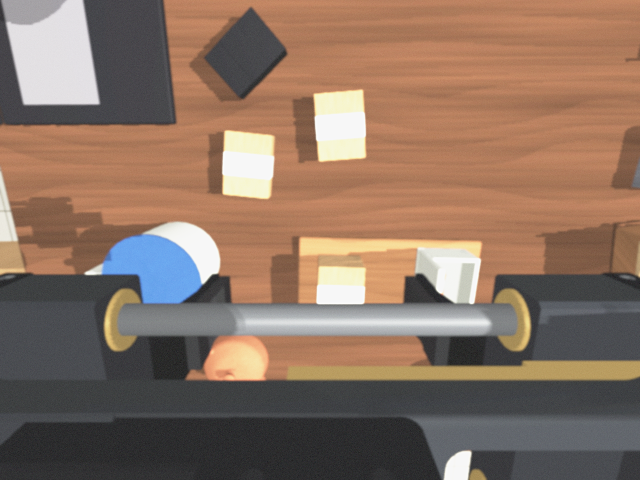

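```bash
python3 -m creep '[[1,0.33,0.09,0.45,-0.002,0.002,-0.023],[1,0.333,0.093,0.5,-0.002,0.002,-0.023],[1,0.333,0.093,0.58,-0.002,0.002,-0.023],[1,0.333,0.093,0.58,-0.002,0.002,-0.023],[1,0.333,0.093,0.58,-0.002,0.002,-0.023]]'>/dev/null; python3 g.py .392 -.262 .1 184
```

```text
at [ 0.3878 -0.2611  0.1805] shift [-0.0137 -0.0039  0.2683] turn [-0.     -0.0001  0.0001] dist 0.0806 calls 0.38757196326662974 t 34.9 F [-0.2  0.3 -0.5] g 0.997
```

```bash
python3 -m creep '[[1,-0.013,-0.004,0.12,0,0,0],[1,-0.013,-0.004,0.22,0,0,0],[1,-0.013,-0.004,0.268,0,0,0],[1,-0.013,-0.004,0.268,0,0,0],[1,-0.013,-0.004,0.268,0,0,0]]'; python3 g.py .392 -.262 .022 184; python3 -c "
from h import *
cv2.imwrite('pics/w16.png',r.capture('wrist'))"
```

```text
time_s: 35.32
tcp_pos: [0.3914, -0.2617, 0.0987]
ee_rot: [[-0.997, -0.071, -0.004], [-0.071, 0.997, 0.001], [0.004, 0.001, -1.0]]
wrist_force: [0.3, 0.1, 1.8]
gripper_width: 1.003
at [ 0.3914 -0.2617  0.0987] shift [-0.003  -0.0013  0.2558] turn [ 0.0003 -0.0014  0.0004] dist 0.0767 calls 0.36898166104956 t 35.32 F [0.3 0.1 1.8] g 1.003
```

View pics/w16.png

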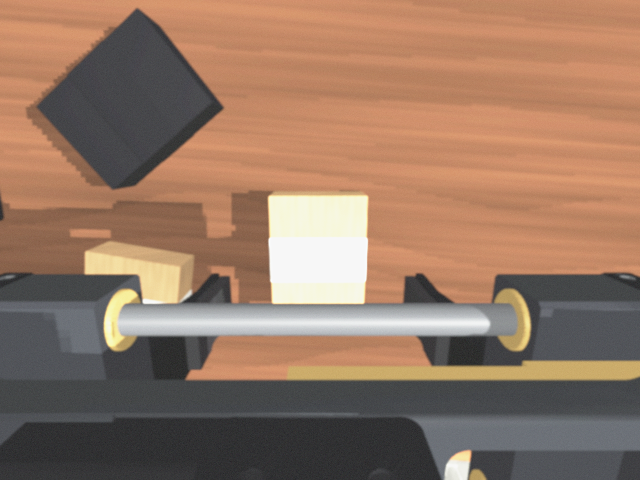

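```bash
python3 -m creep '[[1,-0.002,-0.001,0.08,0,-0.001,0],[1,-0.002,-0.001,0.16,0,-0.001,0],[1,-0.002,-0.001,0.22,0,-0.001,0],[1,-0.002,-0.001,0.252,0,-0.001,0],[1,-0.002,-0.001,0.252,0,-0.001,0]]'; python3 -m creep '[[0,0,0,0,0,0,0],[0,0,0,0,0,0,0],[0,0,0,0,0,0,0],[0,0,0,0,0,0,0],[0,0,0,0,0,0,0]]'; python3 -m creep '[[0,0,0,0,0,0,0],[0,0,0,0,0,0,0]]';python3 -m creep '[[0,0,0,-0.1,0,0,0],[0,0,0,-0.23,0,0,0],[0,0,0,-0.36,0,0,0],[0,0,0,-0.48,0,0,0],[0,0,0,-0.58,0,0,0]]'; python3 g.py .6148 -.26 .19 178.3
```

```text
time_s: 35.78
tcp_pos: [0.3929, -0.2622, 0.0237]
ee_rot: [[-0.997, -0.071, 0.0], [-0.071, 0.997, 0.0], [-0.001, 0.0, -1.0]]
wrist_force: [0.1, 0.6, 0.1]
gripper_width: 0.999
time_s: 36.2
tcp_pos: [0.3934, -0.2623, 0.0245]
ee_rot: [[-0.997, -0.071, 0.002], [-0.071, 0.997, 0.0], [-0.002, -0.0, -1.0]]
wrist_force: [-0.5, 1.2, 5.9]
gripper_width: 0.711
time_s: 36.37
tcp_pos: [0.3934, -0.2622, 0.0247]
ee_rot: [[-0.997, -0.071, 0.003], [-0.071, 0.997, 0.0], [-0.003, -0.0, -1.0]]
wrist_force: [0.3, 0.1, -2.1]
gripper_width: 0.708
time_s: 36.78
tcp_pos: [0.3929, -0.2623, 0.2014]
ee_rot: [[-0.997, -0.071, 0.005], [-0.071, 0.997, -0.001], [-0.005, -0.001, -1.0]]
wrist_force: [0.6, 0.2, -2.0]
gripper_width: 0.711
at [ 0.3929 -0.2623  0.2014] shift [-0.7382 -0.0448  0.0413] turn [-0.0002  0.0015  0.0321] dist 0.2222 calls 1.0683984408091345 t 36.78 F [ 0.6  0.2 -2. ] g 0.711
```

```bash
python3 -m creep '[[0,-0.12,-0.005,0,0,0,0.005],[0,-0.25,-0.01,0,0,0,0.01],[0,-0.37,-0.02,0,0,0.001,0.02],[0,-0.49,-0.03,0.01,0,0.001,0.032],[0,-0.58,-0.035,0.02,0,0.001,0.032]]'>/dev/null; python3 g.py .616 -.26 .16 178.3
```

```text
at [ 0.5695 -0.2603  0.1955] shift [-0.1548  0.0057  0.1187] turn [-0.0002  0.0006 -0.0003] dist 0.0585 calls 0.2814447540357607 t 37.2 F [ 0.6  0.5 -1.2] g 0.706
```

```bash
python3 -m creep '[[0,-0.08,0.003,0.01,0,0,0],[0,-0.14,0.005,0.04,0,0,0],[0,-0.155,0.006,0.1,0,0,0],[0,-0.155,0.006,0.16,0,0,0],[0,-0.155,0.006,0.17,0,0,0]]'>/dev/null; python3 -m creep '[[0,0,0,0,0,0,0],[0,0,0,0,0,0,0]]'; python3 g.py .616 -.26 .093 178.3
```

```text
time_s: 37.78
tcp_pos: [0.613, -0.2587, 0.1387]
ee_rot: [[-0.999, 0.032, -0.009], [0.032, 0.999, 0.003], [0.009, 0.003, -1.0]]
wrist_force: [0.1, 0.3, -1.1]
gripper_width: 0.706
at [ 0.613  -0.2587  0.1387] shift [-0.0114 -0.0044  0.1521] turn [ 0.0009 -0.003  -0.0006] dist 0.0458 calls 0.22014948854903363 t 37.78 F [ 0.1  0.3 -1.1] g 0.706
```

```bash
python3 -m creep '[[0,-0.01,-0.004,0.05,0.001,-0.003,-0.001],[0,-0.01,-0.004,0.1,0.001,-0.003,-0.001],[0,-0.01,-0.004,0.13,0.001,-0.003,-0.001],[0,-0.01,-0.004,0.13,0.001,-0.003,-0.001],[0,-0.01,-0.004,0.13,0.001,-0.003,-0.001]]'>/dev/null; python3 g.py .616 -.26 .093 178.3
```

```text
at [ 0.6157 -0.2601  0.1003] shift [-0.0009  0.0005  0.0243] turn [-0.0002  0.0001  0.0004] dist 0.0073 calls 0.03508476565421419 t 38.2 F [ 0.3  0.3 -1.3] g 0.713
```

```bash
python3 -m creep '[[0,0,0,0.009,0,0,0],[0,0,0,0.018,0,0,0],[0,0,0,0.021,0,0,0],[0,0,0,0.021,0,0,0]]';python3 -m creep '[[0,0,0,0.004,0,0,0],[0,0,0,0.007,0,0,0]]'
```

```text
time_s: 38.53
tcp_pos: [0.6157, -0.2601, 0.0941]
ee_rot: [[-1.0, 0.028, 0.0], [0.028, 1.0, -0.001], [-0.0, -0.001, -1.0]]
wrist_force: [0.9, -0.6, -2.5]
gripper_width: 0.709
time_s: 38.7
tcp_pos: [0.616, -0.2602, 0.0926]
ee_rot: [[-1.0, 0.028, 0.001], [0.028, 1.0, -0.001], [-0.001, -0.001, -1.0]]
wrist_force: [-1.9, 2.0, 5.6]
gripper_width: 0.707
```

```bash
python3 -m creep '[[0.9,0,0,0,0,0,0],[0.9,0,0,0,0,0,0],[0.9,0,0,0,0,0,0],[1,0,0,0,0,0,0],[1,0,0,0,0,0,0]]'; python3 -m creep '[[1,0,0,-0.08,0,0,0],[1,0,0,-0.2,0,0,0],[1,0,0,-0.33,0,0,0],[1,0,0,-0.45,0,0,0],[1,0.1,0,-0.55,0,0,0]]'>/dev/null; python3 -m creep '[[1,0.33,-0.15,-0.3,0,0.002,-0.008],[1,0.33,-0.15,-0.3,0,0.002,-0.008],[1,0.33,-0.15,-0.3,0,0.002,-0.008],[1,0.33,-0.15,-0.3,0,0.002,-0.008],[1,0.33,-0.15,-0.3,0,0.002,-0.008]]'; python3 -m creep '[[1,0,0,0,0,0,0]]'>/dev/null
python3 - <<'E'
import fc; from fc import *
E=ext("wrist"); im=r.capture("wrist"); fc.IM=im; cv2.imwrite("pics/w17.png",im)
o=cartons(E,"wrist",names=(3,))
E
python3 g.py .441 -.387 .12 174.5
```

```text
time_s: 39.12
tcp_pos: [0.6161, -0.2602, 0.0927]
ee_rot: [[-1.0, 0.028, 0.001], [0.028, 1.0, -0.001], [-0.001, -0.001, -1.0]]
wrist_force: [-0.9, -0.1, 0.4]
gripper_width: 0.956
time_s: 39.95
tcp_pos: [0.4881, -0.3032, 0.3535]
ee_rot: [[-1.0, 0.003, 0.007], [0.003, 1.0, -0.006], [-0.007, -0.006, -1.0]]
wrist_force: [-0.1, 0.0, 0.9]
gripper_width: 0.998
wrist 3 0.78 3122 [ 0.4398 -0.3868 -0.1112] 0.961
wrist 3 0.71 4125 [ 0.3033 -0.382  -0.8334] 0.971
at [ 0.4884 -0.3029  0.3525] shift [ 0.1617 -0.2763  0.7758] turn [-0.0018  0.002   0.0295] dist 0.2518 calls 1.2104621436453022 t 40.13 F [-0.1  0.3 -0.6] g 0.998
```

View pics/w17.png

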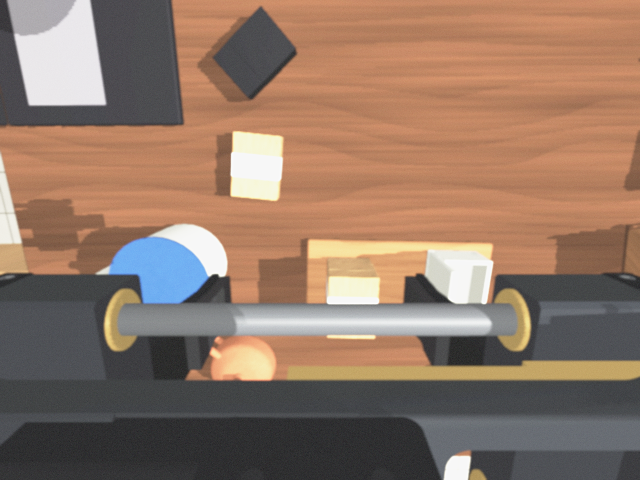

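```bash
python3 -m creep '[[1,0.157,-0.273,0.45,-0.002,0.001,0.032],[1,0.157,-0.273,0.5,-0.002,0.001,0.032],[1,0.157,-0.273,0.56,-0.002,0.001,0.032],[1,0.157,-0.273,0.56,-0.002,0.001,0.032],[1,0.157,-0.273,0.56,-0.002,0.001,0.032]]'>/dev/null; python3 g.py .441 -.387 .1 174
```

```text
at [ 0.4399 -0.3848  0.1786] shift [-0.0056 -0.0084  0.2619] turn [ 0.0016 -0.0015  0.0002] dist 0.0786 calls 0.3780110650978934 t 40.55 F [ 0.9 -0.2  0.9] g 0.999
```

```bash
python3 -m creep '[[1,-0.004,-0.008,0.12,0.001,-0.001,0],[1,-0.004,-0.008,0.22,0.001,-0.001,0],[1,-0.004,-0.008,0.26,0.001,-0.001,0],[1,-0.004,-0.008,0.26,0.001,-0.001,0],[1,-0.004,-0.008,0.26,0.001,-0.001,0]]'; python3 g.py .441 -.387 .022 174; python3 -c "
from h import *
cv2.imwrite('pics/w18.png',r.capture('wrist'))"
```

```text
time_s: 40.97
tcp_pos: [0.4406, -0.3863, 0.0986]
ee_rot: [[-0.995, 0.103, -0.005], [0.103, 0.995, 0.003], [0.005, 0.003, -1.0]]
wrist_force: [-0.0, -0.2, 1.1]
gripper_width: 1.001
at [ 0.4406 -0.3863  0.0986] shift [-0.003  -0.0029  0.2554] turn [ 0.0009 -0.0017  0.0005] dist 0.0766 calls 0.36844501931370816 t 40.97 F [-0.  -0.2  1.1] g 1.001
```

View pics/w18.png

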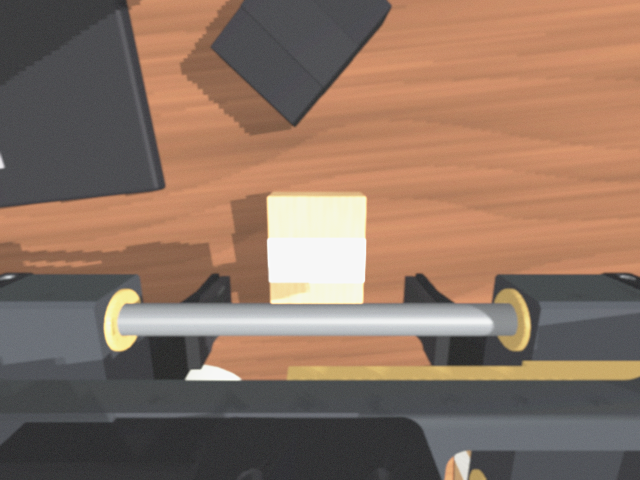

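```bash
python3 -m creep '[[1,-0.002,-0.002,0.08,0.001,-0.001,0],[1,-0.002,-0.002,0.16,0.001,-0.001,0],[1,-0.002,-0.002,0.22,0.001,-0.001,0],[1,-0.002,-0.002,0.252,0.001,-0.001,0],[1,-0.002,-0.002,0.252,0.001,-0.001,0]]'; python3 -m creep '[[0,0,0,0,0,0,0],[0,0,0,0,0,0,0],[0,0,0,0,0,0,0],[0,0,0,0,0,0,0],[0,0,0,0,0,0,0]]'; python3 -m creep '[[0,0,0,0,0,0,0],[0,0,0,0,0,0,0]]';python3 -m creep '[[0,0,0,-0.1,0,0,0],[0,0,0,-0.23,0,0,0],[0,0,0,-0.36,0,0,0],[0,0,0,-0.48,0,0,0],[0,0,0,-0.58,0,0,0]]'; python3 g.py .6155 -.26 .21 178.3
```

```text
time_s: 41.43
tcp_pos: [0.4416, -0.3869, 0.0237]
ee_rot: [[-0.995, 0.103, -0.001], [0.103, 0.995, -0.001], [0.001, -0.001, -1.0]]
wrist_force: [-0.5, -0.7, 0.1]
gripper_width: 1.0
time_s: 41.85
tcp_pos: [0.4421, -0.3871, 0.0246]
ee_rot: [[-0.995, 0.102, 0.001], [0.102, 0.995, -0.001], [-0.001, -0.001, -1.0]]
wrist_force: [0.3, 2.1, 6.2]
gripper_width: 0.707
time_s: 42.02
tcp_pos: [0.4421, -0.3871, 0.0248]
ee_rot: [[-0.995, 0.103, 0.001], [0.103, 0.995, -0.001], [-0.001, -0.001, -1.0]]
wrist_force: [-0.2, 0.7, -1.4]
gripper_width: 0.713
time_s: 42.43
tcp_pos: [0.442, -0.387, 0.2017]
ee_rot: [[-0.995, 0.102, 0.003], [0.102, 0.995, -0.003], [-0.003, -0.002, -1.0]]
wrist_force: [1.1, -0.6, -1.3]
gripper_width: 0.709
at [ 0.442  -0.387   0.2017] shift [-0.5319  0.4803 -0.0272] turn [-0.0008  0.0009 -0.0232] dist 0.2152 calls 1.034449171174985 t 42.43 F [ 1.1 -0.6 -1.3] g 0.709
```

```bash
python3 -m creep '[[0,-0.09,0.08,0,0,0,0],[0,-0.19,0.17,0,0,0,-0.005],[0,-0.28,0.25,0,0,0.001,-0.015],[0,-0.37,0.33,0,0,0.001,-0.023],[0,-0.45,0.4,0,0,0.001,-0.023]]'>/dev/null; python3 g.py .6157 -.26 .18 178.3
```

```text
at [ 0.5898 -0.2799  0.2015] shift [-0.0845  0.0689  0.0714] turn [-0.0006 -0.0002  0.0001] dist 0.0391 calls 0.1879746210271369 t 42.85 F [ 0.3 -0.5 -1.6] g 0.711
```

```bash
python3 -m creep '[[0,-0.05,0.04,0.01,0,0,0],[0,-0.085,0.069,0.04,0,0,0],[0,-0.085,0.069,0.08,0,0,0],[0,-0.085,0.069,0.1,0,0,0],[0,-0.085,0.069,0.1,0,0,0]]'>/dev/null; python3 -m creep '[[0,0,0,0,0,0,0],[0,0,0,0,0,0,0]]'; python3 g.py .6157 -.26 .121 178.3
```

```text
time_s: 43.43
tcp_pos: [0.6128, -0.2607, 0.1682]
ee_rot: [[-0.999, 0.032, -0.008], [0.032, 0.999, -0.0], [0.008, -0.0, -1.0]]
wrist_force: [-0.2, -0.4, -2.0]
gripper_width: 0.712
at [ 0.6128 -0.2607  0.1682] shift [-0.0108  0.0026  0.1572] turn [-0.0001 -0.0025 -0.0006] dist 0.0473 calls 0.227243629636512 t 43.43 F [-0.2 -0.4 -2. ] g 0.712
```

```bash
python3 -m creep '[[0,-0.009,0.002,0.05,0,-0.002,-0.001],[0,-0.009,0.002,0.1,0,-0.002,-0.001],[0,-0.009,0.002,0.132,0,-0.002,-0.001],[0,-0.009,0.002,0.132,0,-0.002,-0.001],[0,-0.009,0.002,0.132,0,-0.002,-0.001]]'>/dev/null; python3 g.py .6157 -.26 .121 178.3; python3 -c "
from h import *
cv2.imwrite('pics/s19.png',cv2.resize(r.capture('scene')[180:340,120:380],None,fx=3,fy=3))"
```

```text
at [ 0.615  -0.2606  0.1286] shift [-0.0024  0.0021  0.0254] turn [-0.0002 -0.0006  0.0003] dist 0.0077 calls 0.036990156989603125 t 43.85 F [-0.2  0.5 -1.2] g 0.709
```

View pics/s19.png

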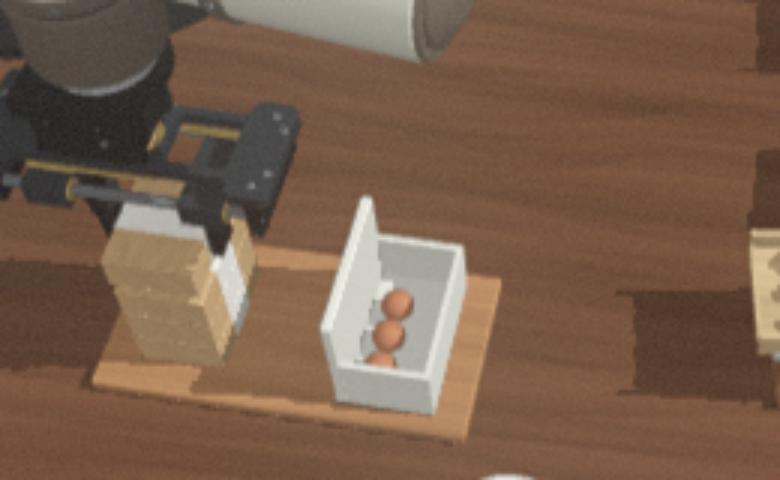

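```bash
python3 -m creep '[[0,-0.001,0.001,0.009,0,0,0],[0,-0.002,0.001,0.018,0,0,0],[0,-0.002,0.001,0.021,0,0,0],[0,-0.002,0.001,0.021,0,0,0]]';python3 -m creep '[[0,0,0,0.004,0,0,0],[0,0,0,0.008,0,0,0]]'
```

```text
time_s: 44.23
tcp_pos: [0.6161, -0.2603, 0.1231]
ee_rot: [[-1.0, 0.029, -0.0], [0.029, 1.0, -0.001], [0.0, -0.001, -1.0]]
wrist_force: [0.2, -0.1, -1.3]
gripper_width: 0.707
time_s: 44.4
tcp_pos: [0.6162, -0.2603, 0.1208]
ee_rot: [[-1.0, 0.028, -0.0], [0.028, 1.0, -0.001], [0.0, -0.001, -1.0]]
wrist_force: [0.0, 0.6, -2.2]
gripper_width: 0.709
```

```bash
python3 -m creep '[[0,0,0,0.002,0,0,0],[0,0,0,0.003,0,0,0]]'; python3 -m creep '[[0,0,0,0.001,0,0,0]]'
```

```text
time_s: 44.57
tcp_pos: [0.6164, -0.2603, 0.1207]
ee_rot: [[-1.0, 0.028, 0.0], [0.028, 1.0, -0.001], [-0.0, -0.001, -1.0]]
wrist_force: [-1.9, 0.4, 3.9]
gripper_width: 0.714
time_s: 44.65
tcp_pos: [0.6164, -0.2604, 0.1207]
ee_rot: [[-1.0, 0.028, 0.001], [0.028, 1.0, -0.001], [-0.001, -0.001, -1.0]]
wrist_force: [-0.7, 0.6, -1.2]
gripper_width: 0.712
```

Contact; release, rise and back off toward the robot, then check everything.

```bash
python3 -m creep '[[0.9,0,0,0,0,0,0],[0.9,0,0,0,0,0,0],[0.9,0,0,0,0,0,0],[1,0,0,0,0,0,0],[1,0,0,0,0,0,0]]'; python3 -m creep '[[1,0,0,-0.08,0,0,0],[1,0,0,-0.2,0,0,0],[1,0,0,-0.33,0,0,0],[1,0,0,-0.45,0,0,0],[1,0.1,0,-0.55,0,0,0]]'>/dev/null; python3 -m creep '[[1,0.5,0.3,-0.2,0,0.002,-0.008],[1,0.5,0.3,-0.2,0,0.002,-0.008],[1,0.5,0.3,-0.2,0,0.002,-0.008],[1,0.5,0.3,-0.2,0,0.002,-0.008],[1,0.5,0.3,-0.2,0,0.002,-0.008]]'; python3 -m creep '[[1,0,0,0,0,0,0]]'>/dev/null
python3 - <<'E'
import fc; from fc import *
im=r.capture("wrist"); cv2.imwrite("pics/w20.png",im)
im=r.capture("scene"); cv2.imwrite("pics/s20.png",im);cv2.imwrite("pics/s20c.png",cv2.resize(im[200:340,120:460],None,fx=2.3,fy=2.3,interpolation=cv2.INTER_CUBIC))
im=r.capture("top"); cv2.imwrite("pics/t20.png",im)
E
python3 g.py .4 0 .4 180
```

```text
time_s: 45.07
tcp_pos: [0.6164, -0.2603, 0.1207]
ee_rot: [[-1.0, 0.028, 0.001], [0.028, 1.0, -0.001], [-0.001, -0.001, -1.0]]
wrist_force: [-0.2, 0.9, 0.3]
gripper_width: 0.958
time_s: 45.9
tcp_pos: [0.4393, -0.1642, 0.3488]
ee_rot: [[-1.0, 0.001, 0.002], [0.001, 1.0, -0.003], [-0.002, -0.003, -1.0]]
wrist_force: [-0.5, 0.1, 0.2]
gripper_width: 1.0
at [ 0.4396 -0.1643  0.349 ] shift [ 0.1317  0.547  -0.1723] turn [-0.0011  0.0011 -0.0001] dist 0.1765 calls 0.8486576704652911 t 46.13 F [-0.1 -0.3 -0.6] g 1.0
```

View pics/s20c.png

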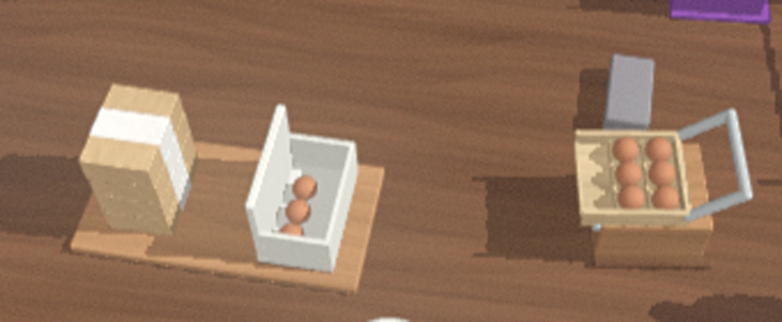

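View pics/t20.png

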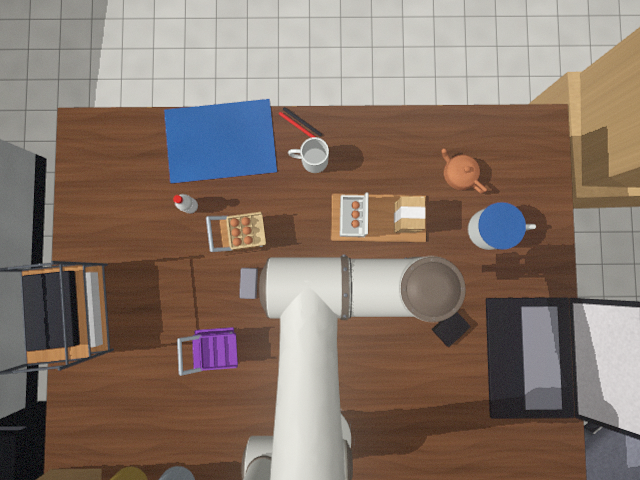

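View pics/w20.png

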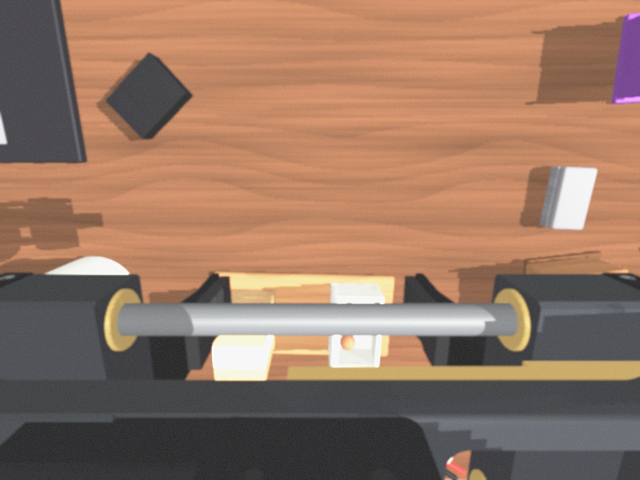

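Run:
```python
from h import *
STACK=[box(-.042,.042,-.031,.031,0,.112)]
M={}
for c in("top","scene"):
    r.capture(c); E=ext(c)
    for d in r.outline_of(c,"cup_center"):
        m=d["pixels"]; v,u=np.nonzero(m); q=unproj(E,(u.mean(),v.mean()),.04)[:2]
        if np.hypot(*(q-[.617,-.11]))<.04:
            M[c,'cup']=m; print(c,"cup",*[np.round(k,4) for k in fit([(E,m)],CUP,[.617,-.11,1.54],.012,.01)]); break
    for i in(1,2,3,4):
        for d in r.outline_of(c,f"carton{i}_center"):
            m=d["pixels"]; v,u=np.nonzero(m); q=unproj(E,(u.mean(),v.mean()),.08)[:2]
            if np.hypot(*(q-[.6125,-.26]))<.05:
                print(c,i,len(u),"whole",*[np.round(k,4) for k in fit([(E,m)],STACK,[.6125,-.26,0],.012,.01)],"top only",*[np.round(k,4) for k in fit([(E,m)],CARTON,[.6125,-.26,0],.096,.01)])
```

```text
top cup [ 0.6154 -0.11    1.5522] 0.8118
top 2 37 whole [ 0.6009 -0.24    0.1712] 0.0337 top only [ 0.5991 -0.2528 -0.0223] 0.042
top 3 781 whole [ 0.6189 -0.2658 -0.0083] 0.6881 top only [ 0.6123 -0.2585 -0.0191] 0.8855
scene 1 359 whole [ 0.6175 -0.2546  0.1384] 0.1411 top only [ 0.6457 -0.2353  0.1472] 0.2275
scene 2 356 whole [ 0.6185 -0.2552  0.0912] 0.1373 top only [ 0.632  -0.2473  0.0487] 0.2268
scene 3 1343 whole [ 0.6018 -0.2655  0.1945] 0.5314 top only [ 0.6125 -0.2577  0.0395] 0.8777
```

Run:
```python
from h import *
im=cv2.imread("pics/s20.png"); E=ext("scene"); S=4
x0,y0,x1,y1=140,220,300,340
a=cv2.resize(im[y0:y1,x0:x1],None,fx=S,fy=S,interpolation=cv2.INTER_CUBIC)
c,s=np.cos(-.03),np.sin(-.03)
for k in range(5):
    P=np.array([[-.042,-.031],[.042,-.031],[.042,.031],[-.042,.031]])@np.array([[c,s],[-s,c]])+[.6120,-.2593]
    uv=proj(E,np.c_[P,np.full(4,.012+.028*k)]); q=((uv-[x0,y0]+.5)*S).round().astype(int)
    cv2.polylines(a,[q],True,(0,0,255) if k%2==0 else (255,0,0),1)
cv2.imwrite("pics/ov.png",a)
```

```text
(no output)
```

View pics/ov.png

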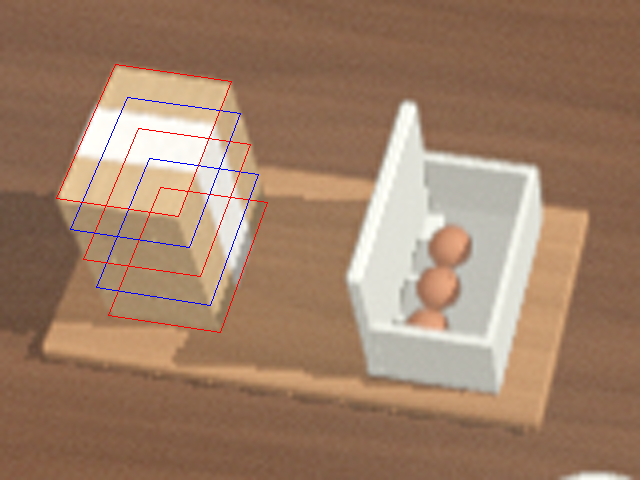

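```bash
python3 -m creep '[[1,0,0,0,0,0,0],[1,0,0,0,0,0,0]]' | head -2; python3 -c "
from station import r
print(r.finish_job())"
```

```text
time_s: 46.9
tcp_pos: [0.4394, -0.1643, 0.3487]
the job is handed in; nothing more can be done
None
```

The job is handed in at 46.9 s of the 210 s, and my last pictures show everything in its place. The hand-in reports no verdict, so these checks are all there is.

**What I did:**
- I set the white cup under the pouring edge and tipped the tray by its handle to about 0.81 rad. Only the front row rolled into the cup.
- I lowered the tray level again and set the cup on its larger mark.
- I stacked all four cartons on the smaller mark. Carton 1 had been knocked about 3 cm aside during the run; I found it again and picked it up from its new place.

**What the last checks showed:**

| Item | Result |
|---|---|
| Tray | Level, with six balls in the middle and rear rows |
| Cup | Measured at (0.615, -0.110), about 2 mm from its mark and 1° off; three balls in it |
| Top carton | About 1–2 mm from the mark centre in both fixed cameras |
| Column | A model outline drawn at each carton's height matched the picture to within about 2 mm by eye |
| Mug, bottle, eraser | Look unmoved in the pictures; the arm never touched them |
| Arm | Raised clear of everything |

**Where checks disagreed:**
- The scene camera's fit of the top carton gave its angle as +0.04 rad against -0.02 rad from the top camera. Both are well inside the 0.15 rad limit.
- Fitting the whole four-carton column from the network outlines gave poor matches, because the outlines mostly covered only the top carton. I used the drawn outline for that check instead.
- The wrist camera's tray readings varied by up to 5 mm, so I placed the cup and handle grasp by the two fixed cameras.

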